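# Nest the parts of an alarm control unit and close it

## Robot

A 7-joint arm with a two-finger parallel gripper is mounted at the origin on the work surface. World frame = base frame: x ahead of the robot, y to its left, z up, the work surface at z = 0. Lengths are in m, angles in rad, forces in N, time in s.
With the tool pointing down it reaches from about 0.425 to 0.875 m from the base axis. Payload 4.7 kg.
Tool frame: the origin (TCP) lies at the very end of the fingers, on their centre line; the grasp point (between the pads) lies 19 mm behind it (bot.tcp_to_grasp is the distance from the TCP to the grasp point, in m); z points along the fingers, y is the line along which they close (so a half turn about z gives the same grasp; the last joint's range is limited). The gripper opens to 87 mm and grips with 3 to 60 N. Pads are 19 mm wide; open, the fingers measure 117 mm over their backs; the gripper's body (75 mm by 190 mm) begins 51 mm behind the grasp point.
Start: joints at [-1.283, 0.321, -0.07, 1.45, 0.023, 1.371, -0.057], TCP at [0.176, 0.626, 0.223] pointing down, gripper open.
Joint ranges: [-2.86, 2.86], [-0.3, 2.09], [-1.38, 1.24], [0.06, 2.45], [-1.56, 4.7], [0.09, 2.05], [-2.69, 2.69]. Speed limits (rad/s): [2.57, 2.57, 3.14, 3.14, 3.14, 3.14, 3.14].

## Interface

Orientations are given as a unit quaternion [w, x, y, z].
In Python, from station import bot gives the robot as it stands.
- The arm moves only by the tool jog_arm, never from a script. Its argument "moves" is a list of rows, each a list of 4 numbers: the shift along the tool's x, y, z in cm, then the turn about the tool's z in rad. In form: [[x, y, z, twist], ...]. A call has 1 to 12 rows; each row shifts and turns the commanded pose from where the row before left it, along the tool's axes as they then stand; what a row does not reach is not made up. A row lasts 1/8 s, in which the tool goes at most 62.5 mm and 10.7 degrees, less where a joint would pass 70% of its speed; a pose out of reach is approached as far as the arm can. A call with a gripper value outside its range is refused whole. "grip" is the opening, from 0 (shut) to 1 (fully open), set as the call begins (left out, the last holds). The fingers move at their own pace and stop on an object; "squeeze" is the grip in N (left out, the last holds). Time passes only in rows, so rows that do not move let the fingers close. It gives the time, the measured TCP pose, the force, the opening and the grip force at its end, in the units of the state.
- bot.read_state(): the state, without advancing time (a new reading comes with each control period).
- bot.get_image(name): name is "scene" or "side" or "wrist"; returns a dict with "color" (384x512x3 uint8, red, green, blue), "intrinsics" (3x3 intrinsics, pixels), "camera_from_world" (4x4, takes a point from world to camera coordinates). Camera axes: x right, y down, z forward; pixel columns grow to the right and rows downward; lengths in m; the calibration is good to about 2 mm. A picture is of the moment at which its call begins. There is no depth.
- bot.job_done(): hands the job in; it is judged then, once.
The state is a dict: "clock": time; "qpos": joint angles; "dq": joint speeds; "effort": joint torques, N m; "tcp_pos": TCP position; "tcp_rot": TCP orientation; "force": force on the tool from outside, world axes, zero at the start; "torque": the same for the moment, N m; "width": opening from 0.0 (shut) to 1.0 (fully open); "gripper_force": force on a finger pad.
Only numpy, scipy, OpenCV 4.12 (cv2) and the standard library are available. Lean on these libraries where they do the work, as an engineer would, in place of code of your own. Each camera call takes 0.05 s, during which the arm holds its last target. There are 200 camera calls.

## Task

Assemble the alarm unit in the open white housing, in this order: first stand the battery in its own cradle, then the transformer in its own cradle, then lay the circuit board flat across the four posts above them, and last put the cover squarely down on the housing. Lower each part into place rather than dropping it, let it go before taking the next, and do not push the tape, terminal strip and pliers about.

Things in the scene. Friction and masses are not known exactly. Their poses are not given: they have to be found in the camera images.
- housing: Open white box fixed to the bench, 206 (x) x 130 (y) x 58 mm, origin centre of underside, z up; walls 5. Its 2 cradles lie along its x at +-48 mm, either way. 4 corner posts (x +-80..98, y +-18..37) have tops 62 mm over the origin, outer lips 6 high, 5 mm play round the board. Seated: board origin 62, cover origin 50 mm over this origin, centred, their x along this x either way round.
- battery_cradle: Grey seat fixed on the housing floor: plate 72 (x) x 116 (y) x 3 mm with the LARGER rib frame, 53 (x) x 107 (y) mm inside, ribs 3 mm thick, tops 11 mm above the origin. Origin: centre of its underside, axes as the housing's. The battery stands inside, its origin 3 mm above this origin, its y along this y either way round.
- transformer_cradle: Grey seat fixed on the housing floor: plate 72 (x) x 116 (y) x 3 mm with the SMALLER rib frame, 64 (x) x 56 (y) mm inside, ribs 3 mm thick, tops 11 mm above the origin. Origin: centre of its underside, axes as the housing's. The transformer stands inside, its origin 3 mm above this origin, its x along this x either way round.
- battery: Black and grey sealed battery block, upright, 43 (x) x 97 (y) x 52 mm high, about 0.55 kg. Origin: centre of its underside, z up. Grip across its 43 mm (x).
- transformer: Dark steel transformer block with copper winding on top, 54 (x) x 46 (y) x 45 mm high (winding 2 mm more), about 0.4 kg. Origin: centre of its underside, z up. Grip across its 46 mm (y): in the housing there is finger room on those sides.
- board: Long green circuit board in a white carrier, 180 (x) x 58 (y) x 18 mm high (small parts on it reach 20 mm), about 0.14 kg. Origin: centre of its underside, z up. Grip across its 58 mm (y) at the middle of its length.
- cover: White shell, open below, 222 (x) x 146 (y), top 44 mm over the origin; on it a solid block 110 (x) x 50 (y), 44 to 66 mm over the origin: grip that across its 50 mm (y). Amber strip at one end. 0.25 to 0.42 kg. Origin: centre of the lower edge plane. Skirt 3 mm thick goes outside the housing walls, 5 mm play; inner ribs 8 mm above its edge rest on the long walls' rims.
- tape: Roll of black tape lying flat, 68 mm across, 19 mm high; a bystander. Origin: centre of its underside.
- terminals: White terminal strip, 96 (x) x 18 x 16 mm; a bystander. Origin: centre of its underside.
- pliers: Small pliers with blue handles lying flat, about 160 mm long along x, 12 mm high; a bystander. Origin: near the middle, on the underside.
Mind the look-alikes: they are no part of the job. Several things look just like the transformer: the one meant starts nearest to the robot's base.

How it is judged:
By the outcome, as a careful person would: the job done as asked, in the order asked, and still so for the second after the job is handed in, with the robot touching nothing.
It also fails if it takes over 120 s, if anything falls off the work surface, if the arm or the gripper's body presses on something with over 40 N, if the wrist force passes 120 N, or if a joint passes its speed limit or range.

## Working session

There is one attempt and no reset: what is moved stays moved. The work goes in short steps, Python scripts to look and compute and a tool call to move; the robot and the scene stay as the last step left them, time stands still between calls to the robot, and variables do not carry over. Pictures are saved under pics/ and viewed, at most 14 in all, crops included, and the job is handed in when it is done.

Besides the shell and the picture viewer there is one more tool, called after "Call:" as name(argument=value, ...), one argument or row to a line, values as JSON. jog_arm: Moves the arm, as the interface text tells. Its arguments: {"type":"object","properties":{"moves":{"type":"array","items":{"type":"array","items":{"type":"number"}}},"grip":{"type":"number"},"squeeze":{"type":"number"}},"required":["moves"]}

```bash
ls; mkdir -p pics
python3 - <<'E'
from station import bot
import cv2,pickle
s=bot.read_state();print({k:s[k] for k in('clock','tcp_pos','tcp_rot','force','width')},bot.tcp_to_grasp)
d={n:bot.get_image(n) for n in("scene","side","wrist")}
pickle.dump(d,open('im0.pkl','wb'))
for n in d: cv2.imwrite(f'pics/{n}0.png',cv2.resize(d[n]['color'][:,:,::-1],(800,600)));print(n,d[n]['camera_from_world'].round(3).tolist(),d[n]['intrinsics'][0])
E
```

```text
pics
{'clock': 0.0, 'tcp_pos': array([0.17562106, 0.6252791 , 0.22148237]), 'tcp_rot': array([-8.96232624e-05,  1.36440294e-01,  9.90647878e-01, -9.05066347e-04]), 'force': array([ 0.04951689, -1.33299358,  0.18188027]), 'width': 1.0012963901457819} 0.0187
scene [[0.502, 0.865, 0.006, -0.321], [0.696, -0.4, -0.597, -0.395], [-0.514, 0.303, -0.803, 1.304], [0.0, 0.0, 0.0, 1.0]] [352.13061787   0.         256.91517739]
side [[0.996, -0.088, -0.007, -0.628], [-0.056, -0.558, -0.828, 0.074], [0.069, 0.825, -0.56, 1.081], [0.0, 0.0, 0.0, 1.0]] [362.74637221   0.         263.11084368]
wrist [[0.27, 0.963, -0.002, -0.649], [0.93, -0.26, 0.26, -0.032], [0.25, -0.072, -0.966, 0.391], [0.0, 0.0, 0.0, 1.0]] [294.06570969   0.         254.93058516]
```

View pics/scene0.png

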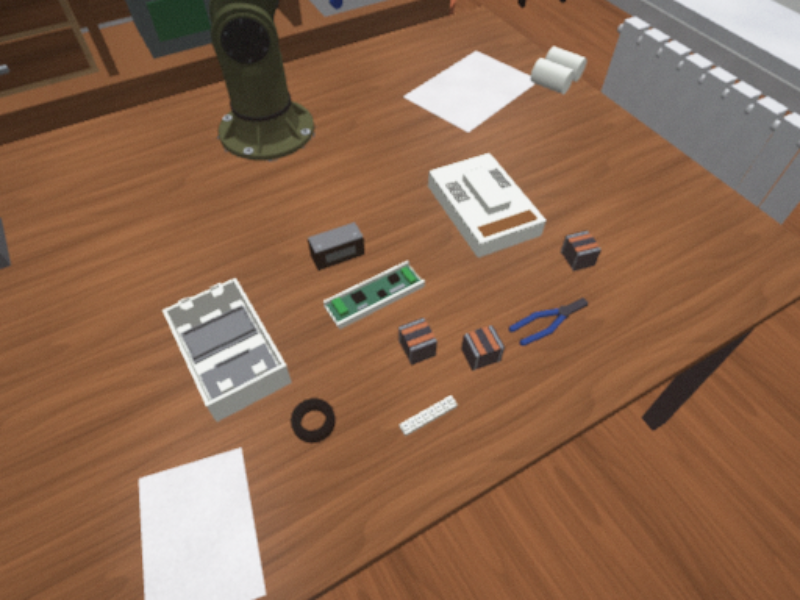

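View pics/side0.png

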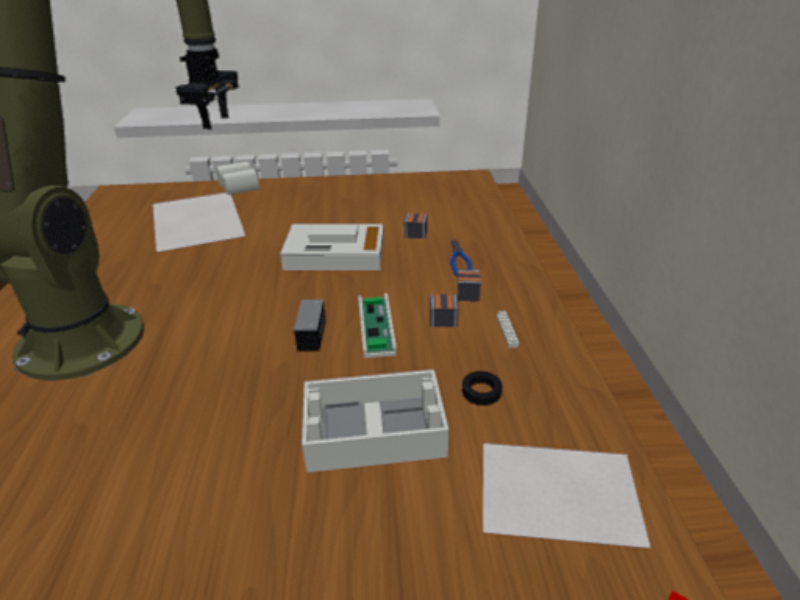

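The scene picture shows the housing around (225,350), the battery at (337,245) and the board at (375,293). The cover is at (487,203), and the three transformer-like blocks are at (418,340), (483,346) and (581,250). The tape (313,420), terminals (428,415) and pliers (548,322) are the bystanders. The side view agrees.

```bash
cat > h.py <<'E'
import numpy as np,pickle,cv2
from scipy.spatial.transform import Rotation as R
def ray(im,p):
    M=im['camera_from_world'];K=im['intrinsics']
    d=M[:3,:3].T@np.linalg.inv(K)@np.array([p[0],p[1],1.]);return -M[:3,:3].T@M[:3,3],d
def cast(im,p,z):
    c,d=ray(im,p);return c+d*(z-c[2])/d[2]
def tri(obs):
    A=np.zeros((3,3));b=np.zeros(3)
    for im,p in obs:
        c,d=ray(im,p);d=d/np.linalg.norm(d);P=np.eye(3)-np.outer(d,d);A+=P;b+=P@c
    x=np.linalg.solve(A,b)
    return x
def proj(im,X):
    q=im['camera_from_world'][:3]@np.append(X,1);q=im['intrinsics']@q;return q[:2]/q[2]
def Rt(s):
    q=s['tcp_rot'];return R.from_quat([q[1],q[2],q[3],q[0]]).as_matrix()
E
python3 - <<'E'
from h import *
d=pickle.load(open('im0.pkl','rb'));S=d['scene'];D=d['side']
f=1.5625
P={'tr1':((418,330),(444,300),.045),'tr2':((483,336),(469,275),.045),'tr3':((581,240),(416,217),.045),
'bat':((337,237),(312,308),.052),'board':((375,292),(376,325),.018),'cov':((490,188),(333,233),.066),
'hous':((225,340),(375,425),.03),'tape':((313,420),(482,388),.01),'term':((428,415),(508,329),.01),'pli':((548,320),(461,260),.006)}
for k,(a,b,z) in P.items():
    a=np.array(a)/f;b=np.array(b)/f
    print(k,cast(S,a,z).round(3),cast(D,b,z).round(3),tri([(S,a),(D,b)]).round(3))
w=d['wrist'];M=w['camera_from_world'];T=np.eye(4)
from station import bot
s=bot.read_state();T[:3,:3]=Rt(s);T[:3,3]=s['tcp_pos']
print((M@T).round(4),Rt(s).round(3)); print(np.linalg.inv(M@T).round(3))
E
```

```text
tr1 [0.69  0.002 0.045] [ 0.695 -0.002  0.045] [ 0.693 -0.     0.046]
tr2 [0.753 0.089 0.045] [0.76  0.085 0.045] [0.757 0.086 0.047]
tr3 [0.67  0.373 0.045] [0.676 0.37  0.045] [0.674 0.368 0.048]
bat [ 0.441 -0.025  0.052] [ 0.442 -0.014  0.052] [ 0.445 -0.026  0.058]
board [ 0.566 -0.013  0.018] [ 0.561 -0.034  0.018] [ 0.559 -0.01   0.003]
cov [0.486 0.291 0.066] [0.476 0.264 0.066] [0.472 0.304 0.047]
hous [ 0.538 -0.282  0.03 ] [ 0.55  -0.303  0.03 ] [ 0.543 -0.287  0.023]
tape [ 0.732 -0.213  0.01 ] [ 0.731 -0.217  0.01 ] [ 0.731 -0.213  0.007]
term [ 0.814 -0.054  0.01 ] [ 0.811 -0.061  0.01 ] [ 0.813 -0.053  0.004]
pli [0.766 0.227 0.006] [0.765 0.215 0.006] [0.766 0.228 0.001]
[[ 2.000e-04  1.000e+00  6.000e-04  1.000e-04]
 [-9.656e-01  3.000e-04 -2.599e-01  2.600e-02]
 [-2.599e-01 -5.000e-04  9.656e-01  1.754e-01]
 [ 0.000e+00  0.000e+00  0.000e+00  1.000e+00]] [[-0.963  0.27  -0.   ]
 [ 0.27   0.963 -0.001]
 [-0.    -0.001 -1.   ]]
[[ 0.    -0.966 -0.26   0.071]
 [ 1.     0.    -0.001 -0.   ]
 [ 0.001 -0.26   0.966 -0.163]
 [ 0.     0.     0.     1.   ]]
```

Block 1 at (0.693, 0.0) is nearest the base at 0.69 m; the other two are at 0.76–0.77 m. Next I'll go over the parts with the wrist camera.

Call:
jog_arm(
  moves=[
    [0,0,-3,-0.137],
    [0,0,-3,-0.137],
    [-4,-4,0,0],
    [-4,-4,0,0],
    [-4,-4,0,0],
    [-4,-4,0,0],
    [-4,-4,0,0],
    [-3,-5,0,0],
    [-3,-5,0,0],
    [-2.5,-5,0,0],
    [-2.5,-5,0,0],
    [-2.5,-5,0,0],
  ],
)

```text
clock: 1.65
tcp_pos: [0.5113, 0.1742, 0.2825]
tcp_rot: [0.0, -0.0, 1.0, 0.0]
force: [1.4, 0.4, -0.4]
width: 1.003
gripper_force: 0.0
```

Call:
jog_arm(
  moves=[
    [-1.5,-5,0,0],
    [-1,-5,0,0],
    [-1,-5,0,0],
    [0,-5,0,0],
    [0,0,0,0],
    [0,0,0,0],
  ],
)

```text
clock: 2.4
tcp_pos: [0.5458, -0.0235, 0.2823]
tcp_rot: [-0.0, -0.0, 1.0, 0.0]
force: [0.0, 1.2, -0.3]
width: 1.0
gripper_force: 0.0
```

Run:
```python
from h import *
from station import bot
s=bot.read_state();print(s['clock'],s['tcp_pos'],s['tcp_rot'],s['qpos'].round(2))
d={n:bot.get_image(n) for n in("scene","side","wrist")}
pickle.dump(d,open('im1.pkl','wb'))
cv2.imwrite('pics/w1.png',cv2.resize(d['wrist']['color'][:,:,::-1],(800,600)))
```

```text
2.4 [ 0.54578859 -0.02351884  0.28232189] [-1.78721943e-04 -1.44958825e-04  9.99999886e-01  4.18470220e-04] [-0.45  0.07  0.47  1.63 -0.03  1.44  1.6 ]
```

View pics/w1.png

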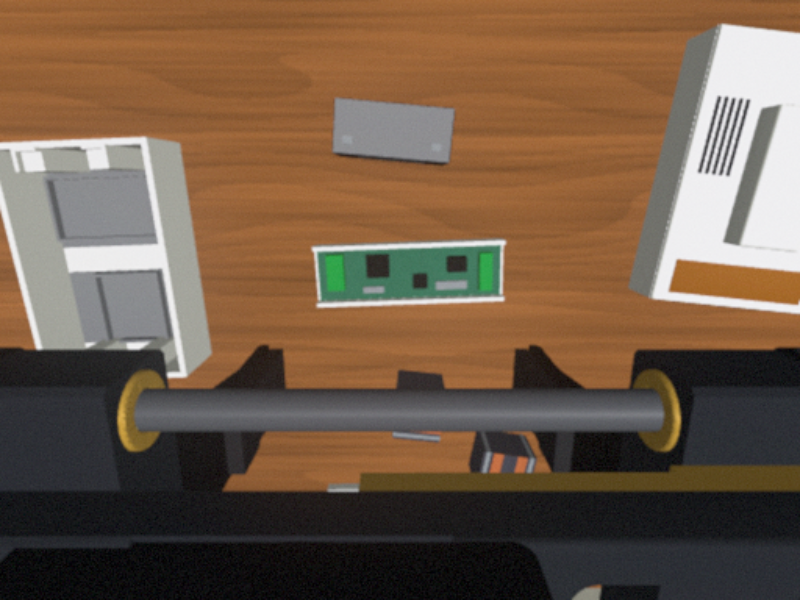

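The wrist view, with right = +y and down = +x, shows the battery top at (393,130) and the board at (410,273). The housing is on the left with two grey cradles, at about (103,205) and (123,305), and the cover is on the right. I'll measure the battery and board first.

```bash
cat >> h.py <<'E'
def blob(im,roi,f,inv=False):
    "largest blob of mask f(hsv) in roi(u0,v0,u1,v1) of 512x384 -> minAreaRect corners, area"
    hsv=cv2.cvtColor(im['color'],cv2.COLOR_RGB2HSV).astype(int)
    m=f(hsv[...,0],hsv[...,1],hsv[...,2]);z=np.zeros(m.shape,np.uint8);u0,v0,u1,v1=roi
    z[v0:v1,u0:u1]=m[v0:v1,u0:u1]
    z=cv2.morphologyEx(z,cv2.MORPH_CLOSE,np.ones((5,5)));z=cv2.morphologyEx(z,cv2.MORPH_OPEN,np.ones((3,3)))
    c=max(cv2.findContours(z,cv2.RETR_EXTERNAL,cv2.CHAIN_APPROX_NONE)[0],key=cv2.contourArea)
    return c
def face(im,c,z):
    "contour on plane z -> centre, sizes, angle of long side (deg)"
    p=np.array([cast(im,q[0],z)[:2] for q in c])*1000
    r=cv2.minAreaRect(p.astype(np.float32));b=cv2.boxPoints(r)
    e=b[1]-b[0],b[2]-b[1];l=max(e,key=np.linalg.norm)
    return np.round(r[0],1),np.round(sorted(r[1]),1),round(np.degrees(np.arctan2(l[1],l[0]))%180,2)
E
python3 - <<'E'
from h import *
d=pickle.load(open('im1.pkl','rb'));W=d['wrist'];S=d['scene'];D=d['side']
g=lambda im,u,v:cv2.cvtColor(im['color'],cv2.COLOR_RGB2HSV)[v,u]
print([g(W,u,v) for u,v in((250,75),(250,97),(250,103),(215,100),(250,120),(240,160),(205,175))])
print([g(S,int(u/1.5625),int(v/1.5625)) for u,v in((337,237),(337,250),(345,258),(300,240))])
c=blob(W,(190,40,310,115),lambda h,s,v:(s<60)&(v>60)); print(cv2.minAreaRect(c))
for z in(.045,.052,.059):print(z,face(W,c,z))
cs=blob(S,(190,140,240,175),lambda h,s,v:(s<80)&(v>50)); print(cv2.minAreaRect(cs)); print(face(S,cs,.052))
cw=blob(W,(185,140,340,210),lambda h,s,v:(s<50)&(v>120)|(h>40)&(h<90)&(s>80)); 
for z in(.012,.018,.024):print(z,face(W,cw,z))
E
```

```text
[array([120,   5, 146], dtype=uint8), array([102,   9, 148], dtype=uint8), array([ 14, 137, 110], dtype=uint8), array([ 13, 164, 140], dtype=uint8), array([ 14, 157, 164], dtype=uint8), array([ 75,  70, 139], dtype=uint8), array([ 76, 106, 120], dtype=uint8)]
[array([115,  11, 141], dtype=uint8), array([ 9, 71, 47], dtype=uint8), array([17, 96, 37], dtype=uint8), array([ 13, 139, 156], dtype=uint8)]
((250.71719360351562, 83.61064147949219), (76.86485290527344, 36.39537048339844), 5.19442892074585)
0.045 (array([436.8, -27.7]), array([43.8, 97.2]), np.float32(85.36))
0.052 (array([437.5, -27.6]), array([43. , 95.5]), np.float32(85.36))
0.059 (array([438.1, -27.5]), array([42.3, 93.8]), np.float32(85.36))
((215.45001220703125, 155.35000610351562), (19.28989028930664, 33.5201416015625), 71.56504821777344)
(array([453.2, -29.7]), array([74.2, 97.1]), np.float32(85.44))
0.012 (array([561.8, -12.7]), array([ 61. , 180.3]), np.float32(92.25))
0.018 (array([560.6, -12.8]), array([ 60.2, 177.8]), np.float32(92.25))
0.024 (array([559.4, -12.9]), array([ 59.4, 175.3]), np.float32(92.25))
```

Battery centre is (0.4375, -0.0276) with its long axis at 85.4°, and the face sizes put the top at about 48–52 mm.

Call:
jog_arm(
  moves=[
    [0,0,0,-0.165],
    [0,0,0,-0.165],
    [0,0,0,-0.165],
    [0,0,0,-0.165],
    [0,0,0,-0.165],
    [0,0,0,-0.165],
    [0,0,0,-0.165],
    [0,0,0,-0.165],
    [0,0,0,-0.17],
    [0.3,3.6,4,0],
    [0.5,3.6,4,0],
    [0.5,3.5,4,0],
  ],
)

```text
clock: 4.05
tcp_pos: [0.4376, 0.0066, 0.1479]
tcp_rot: [-0.02, -0.536, 0.844, -0.001]
force: [0.7, 0.8, 0.4]
width: 1.0
gripper_force: 0.0
```

Call:
jog_arm(
  moves=[
    [0,0,3,0],
    [0,0,0,0],
    [0,0,0,0],
  ],
)

```text
clock: 4.42
tcp_pos: [0.439, 0.0053, 0.1205]
tcp_rot: [-0.019, -0.535, 0.844, -0.002]
force: [1.1, -0.2, 0.7]
width: 1.003
gripper_force: 0.0
```

```bash
cat >> h.py <<'E'
def goto(s,x,y,z,yaw):
    "cm/rad in the final tool frame: twist first, then shift"
    X=Rt(s)[:,0];cur=np.arctan2(X[1],X[0]);w=np.radians(yaw)
    tw=-((w-cur+np.pi)%(2*np.pi)-np.pi)
    xt=np.array([np.cos(w),np.sin(w)]);yt=np.array([xt[1],-xt[0]])
    d=np.array([x,y])-s['tcp_pos'][:2]
    print('twist',tw.round(3),'x %.2f y %.2f z %.2f cm'%(d@xt*100,d@yt*100,(s['tcp_pos'][2]-z)*100),'t',round(s['clock'],2),'q',s['qpos'].round(2),'tcp',s['tcp_pos'].round(4))
E
python3 - <<'E'
from h import *
from station import bot
s=bot.read_state();goto(s,.4375,-.0276,.02,265.4)
E
```

```text
twist -0.36 x 3.30 y -0.11 z 10.05 cm t 4.42 q [ 0.25 -0.01 -0.34  2.04  0.02  1.14  2.61] tcp [0.439  0.0053 0.1205]
```

The last joint ran towards its limit, so I'll turn the other way.

Call:
jog_arm(
  moves=[
    [0,0,0,0.185],
    [0,0,0,0.185],
    [0,0,0,0.185],
    [0,0,0,0.185],
    [0,0,0,0.185],
    [0,0,0,0.185],
    [0,0,0,0.185],
    [0,0,0,0.185],
    [0,0,0,0.185],
    [0,0,0,0.185],
    [0,0,0,0.185],
    [0,0,0,0.185],
  ],
)

```text
clock: 5.92
tcp_pos: [0.4396, 0.005, 0.121]
tcp_rot: [-0.007, 0.521, 0.853, -0.018]
force: [-0.0, -0.3, 0.5]
width: 0.998
gripper_force: 0.0
```

Call:
jog_arm(
  moves=[
    [0,0,0,0.185],
    [0,0,0,0.185],
    [0,0,0,0.185],
    [0,0,0,0],
    [0,0,0,0],
  ],
)

```text
clock: 6.55
tcp_pos: [0.4386, 0.0048, 0.12]
tcp_rot: [-0.002, 0.732, 0.681, -0.02]
force: [-0.9, -0.3, -0.4]
width: 1.0
gripper_force: 0.0
```

Run:
```python
from h import *
from station import bot
s=bot.read_state();goto(s,.4375,-.0276,.02,85.4);print(Rt(s).round(3))
```

```text
twist 0.009 x -3.24 y 0.15 z 10.00 cm t 6.55 q [ 0.27 -0.01 -0.35  2.04  0.02  1.14 -0.17] tcp [0.4386 0.0048 0.12  ]
[[ 0.071  0.997 -0.032]
 [ 0.997 -0.072 -0.024]
 [-0.026 -0.03  -0.999]]
```

Call:
jog_arm(
  moves=[
    [0,5,-3,0],
    [0,5,-3,0],
    [0,0,0,0],
    [0,0,0,0],
  ],
)

```text
clock: 7.05
tcp_pos: [0.5388, -0.0012, 0.1755]
tcp_rot: [-0.003, 0.732, 0.681, -0.021]
force: [-0.2, 0.2, -0.1]
width: 1.003
gripper_force: 0.0
```

Run:
```python
from h import *
from station import bot
s=bot.read_state();goto(s,.4375,-.0276,.02,85.4);print(Rt(s).round(3))
```

```text
twist 0.007 x -3.44 y -9.89 z 15.55 cm t 7.05 q [ 0.25  0.16 -0.35  1.75  0.08  1.28 -0.19] tcp [ 0.5388 -0.0012  0.1755]
[[ 0.073  0.997 -0.035]
 [ 0.997 -0.074 -0.023]
 [-0.026 -0.033 -0.999]]
```

The tilt of about 2.3° stays in the commanded pose because it came from pushing joint 7 at its limit. Pushing gently at the opposite limit should cancel it.

Call:
jog_arm(
  moves=[
    [0,0,-5,0.185],
    [0,0,-5,0.185],
    [0,0,0,0.185],
    [0,0,0,0.185],
    [0,0,0,0.185],
    [0,0,0,0.185],
    [0,0,0,0.185],
    [0,0,0,0.185],
    [0,0,0,0.185],
    [0,0,0,0.185],
    [0,0,0,0.185],
    [0,0,0,0.185],
  ],
)

```text
clock: 8.55
tcp_pos: [0.5411, 0.0011, 0.2751]
tcp_rot: [0.017, 0.934, -0.356, -0.012]
force: [0.2, -1.1, -0.9]
width: 0.999
gripper_force: 0.0
```

Run:
```python
from h import *
from station import bot
s=bot.read_state();goto(s,.4375,-.0276,.02,85.4);print(Rt(s)[:,2].round(3))
```

```text
twist -2.22 x -3.69 y -10.10 z 25.51 cm t 8.55 q [ 0.14  0.11 -0.23  1.61  0.05  1.47 -2.39] tcp [0.5411 0.0011 0.2751]
[-0.035 -0.024 -0.999]
```

Call:
jog_arm(
  moves=[
    [0,0,0,0.185],
    [0,0,0,0.185],
  ],
)

```text
clock: 8.8
tcp_pos: [0.5412, -0.0009, 0.2724]
tcp_rot: [0.021, 0.883, -0.469, -0.012]
force: [0.3, -0.8, -0.6]
width: 1.0
gripper_force: 0.0
```

Run:
```python
from h import *
from station import bot
s=bot.read_state();goto(s,.4375,-.0276,.02,85.4);print(Rt(s)[:,2].round(3))
```

```text
twist -2.467 x -3.49 y -10.12 z 25.24 cm t 8.8 q [-0.08  0.1   0.02  1.61  0.02  1.47 -2.61] tcp [ 0.5412 -0.0009  0.2724]
[-0.041 -0.025 -0.999]
```

Call:
jog_arm(
  moves=[
    [0,0,0,0.1],
  ],
)

```text
clock: 8.93
tcp_pos: [0.5411, -0.0007, 0.2721]
tcp_rot: [0.022, 0.859, -0.512, -0.011]
force: [-0.7, -0.6, 0.5]
width: 1.001
gripper_force: 0.0
```

Call:
jog_arm(
  moves=[
    [0,0,0,0.1],
  ],
)

```text
clock: 9.05
tcp_pos: [0.5416, -0.0011, 0.2672]
tcp_rot: [0.023, 0.851, -0.524, -0.016]
force: [1.0, -0.2, -1.0]
width: 0.998
gripper_force: 0.0
```

Run:
```python
from h import *
from station import bot
s=bot.read_state();goto(s,.4375,-.0276,.02,85.4);print(Rt(s)[:,2].round(3))
```

```text
twist -2.595 x -3.48 y -10.17 z 24.72 cm t 9.05 q [-0.51  0.11  0.5   1.63 -0.03  1.47 -2.69] tcp [ 0.5416 -0.0011  0.2672]
[-0.051 -0.023 -0.998]
```

Call:
jog_arm(
  moves=[
    [0,0,0,-0.185],
    [0,0,0,-0.185],
    [0,0,0,-0.185],
    [0,0,0,-0.185],
    [0,0,0,-0.185],
    [0,0,0,-0.185],
    [0,0,0,-0.185],
    [0,0,0,-0.185],
    [0,0,0,-0.185],
    [0,0,0,-0.185],
    [0,0,0,-0.185],
    [0,0,0,-0.185],
  ],
)

```text
clock: 10.55
tcp_pos: [0.5415, -0.0006, 0.2668]
tcp_rot: [-0.004, 0.846, 0.533, -0.028]
force: [-0.1, -0.3, 0.8]
width: 0.999
gripper_force: 0.0
```

Call:
jog_arm(
  moves=[
    [0,0,0,-0.185],
    [0,0,0,-0.19],
    [5,2.5,0,0],
    [5,2.5,0,0],
    [5,2.5,0,0],
    [5,2.5,0,0],
    [5,2.5,0,0],
    [5,2.5,0,0],
    [1,1.8,0,0],
    [1,1.8,0,0],
  ],
)

```text
clock: 11.8
tcp_pos: [0.7535, 0.3037, 0.2483]
tcp_rot: [-0.009, 0.734, 0.678, -0.028]
force: [0.4, 0.2, -0.2]
width: 1.002
gripper_force: 0.0
```

Run:
```python
from h import *
from station import bot
s=bot.read_state();goto(s,.4375,-.0276,.02,85.4);print(Rt(s)[:,2].round(3))
```

```text
twist 0.001 x -35.55 y -28.84 z 22.83 cm t 11.8 q [-0.52  0.76  0.23  0.77 -0.16  1.68 -0.43] tcp [0.7535 0.3037 0.2483]
[-0.053 -0.025 -0.998]
```

Call:
jog_arm(
  moves=[
    [1.2,2.2,0,0],
    [1.2,2.2,0,0],
    [1.2,2.2,0,0],
    [0,0,0,0],
  ],
)

```text
clock: 12.3
tcp_pos: [0.822, 0.3325, 0.2367]
tcp_rot: [-0.009, 0.735, 0.677, -0.031]
force: [1.0, -0.2, -1.8]
width: 0.998
gripper_force: 0.0
```

Run:
```python
from h import *
from station import bot
s=bot.read_state();goto(s,.4375,-.0276,.02,85.4);print(Rt(s)[:,2].round(3))
```

```text
twist -0.0 x -38.97 y -35.44 z 21.67 cm t 12.3 q [-0.44  1.11  0.23  0.19 -0.21  1.92 -0.48] tcp [0.822  0.3325 0.2367]
[-0.058 -0.028 -0.998]
```

Call:
jog_arm(
  moves=[
    [0.6,1.1,0,0],
    [0.6,1.1,0,0],
    [0,0,0,0],
  ],
)

```text
clock: 12.68
tcp_pos: [0.8311, 0.3365, 0.2408]
tcp_rot: [-0.006, 0.736, 0.677, -0.021]
force: [-0.2, -0.5, 0.5]
width: 1.004
gripper_force: 0.0
```

Run:
```python
from h import *
from station import bot
s=bot.read_state();goto(s,.4375,-.0276,.02,85.4);print(Rt(s)[:,2].round(3))
```

```text
twist -0.003 x -39.45 y -36.32 z 22.08 cm t 12.68 q [-0.43  1.17  0.3   0.07 -0.29  1.96 -0.49] tcp [0.8311 0.3365 0.2408]
[-0.038 -0.02  -0.999]
```

It works: the tilt is going down in the right direction, so I'll keep pushing gently.

Call:
jog_arm(
  moves=[
    [0.6,1.1,0,0],
    [0,0,0,0],
  ],
)

```text
clock: 12.92
tcp_pos: [0.8352, 0.3388, 0.2374]
tcp_rot: [-0.004, 0.736, 0.677, -0.017]
force: [-0.0, 0.2, 0.8]
width: 1.0
gripper_force: 0.0
```

Run:
```python
from h import *
from station import bot
s=bot.read_state();goto(s,.4375,-.0276,.02,85.4);print(Rt(s)[:,2].round(3))
```

```text
twist -0.003 x -39.71 y -36.70 z 21.74 cm t 12.93 q [-0.43  1.17  0.34  0.06 -0.33  1.95 -0.49] tcp [0.8352 0.3388 0.2374]
[-0.03  -0.017 -0.999]
```

Call:
jog_arm(
  moves=[
    [0.6,1.1,0,0],
    [0.6,1.1,0,0],
    [0,0,0,0],
  ],
)

```text
clock: 13.3
tcp_pos: [0.8431, 0.3429, 0.2293]
tcp_rot: [-0.001, 0.736, 0.677, -0.01]
force: [-0.2, -0.5, 0.8]
width: 1.0
gripper_force: 0.0
```

Run:
```python
from h import *
from station import bot
s=bot.read_state();goto(s,.4375,-.0276,.02,85.4);print(Rt(s)[:,2].round(3))
```

```text
twist -0.003 x -40.18 y -37.46 z 20.93 cm t 13.3 q [-0.43  1.18  0.43  0.06 -0.41  1.92 -0.49] tcp [0.8431 0.3429 0.2293]
[-0.016 -0.011 -1.   ]
```

Call:
jog_arm(
  moves=[
    [0.7,1.1,0,0],
    [0.7,1.1,0,0],
    [0,0,0,0],
  ],
)

```text
clock: 13.68
tcp_pos: [0.8504, 0.3487, 0.2221]
tcp_rot: [0.002, 0.736, 0.677, -0.002]
force: [-0.3, 0.1, 0.7]
width: 0.998
gripper_force: 0.0
```

Run:
```python
from h import *
from station import bot
s=bot.read_state();goto(s,.4375,-.0276,.02,85.4);print(Rt(s)[:,2].round(4))
```

```text
twist -0.002 x -40.82 y -38.14 z 20.21 cm t 13.68 q [-0.43  1.19  0.51  0.06 -0.49  1.9  -0.49] tcp [0.8504 0.3487 0.2221]
[ 1.0e-04 -4.7e-03 -1.0e+00]
```

Call:
jog_arm(
  moves=[
    [-1.2,-2.2,0,0],
    [-1.5,-3,0,0],
    [-2.5,-4,0,0],
    [-4,-4,0,0],
    [-4,-4,0,0],
    [-4,-4,0,0],
    [-4,-4,0,0],
    [-4,-4,1,0],
    [-4,-4,2,0],
    [-4,-2,2,0],
    [-4,-1.5,2,0],
    [-3,-1,2,0],
  ],
)

```text
clock: 15.18
tcp_pos: [0.4521, -0.0156, 0.1345]
tcp_rot: [0.002, 0.735, 0.678, -0.001]
force: [0.2, 0.4, -0.7]
width: 0.993
gripper_force: 0.0
```

Run:
```python
from h import *
from station import bot
s=bot.read_state();goto(s,.4375,-.0276,.02,85.4);print(Rt(s)[:,2].round(4))
```

```text
twist -0.001 x -1.31 y -1.36 z 11.45 cm t 15.18 q [-0.83 -0.09  0.78  2.06  0.07  1.14 -0.16] tcp [ 0.4521 -0.0156  0.1345]
[ 0.0024 -0.0041 -1.    ]
```

Call:
jog_arm(
  moves=[
    [-1.3,-1.3,2,0],
    [0,0,3,0],
    [0,0,2.5,0],
    [0,0,0,0],
    [0,0,0,0],
  ],
)

```text
clock: 15.8
tcp_pos: [0.44, -0.0266, 0.0606]
tcp_rot: [0.003, 0.735, 0.678, -0.001]
force: [1.0, -0.5, 0.2]
width: 1.001
gripper_force: 0.0
```

Run:
```python
from h import *
from station import bot
s=bot.read_state();goto(s,.4375,-.0276,.02,85.4);print(Rt(s)[:,2].round(4))
W=bot.get_image('wrist');pickle.dump(W,open('w2.pkl','wb'))
cv2.imwrite('pics/w2.png',cv2.resize(W['color'][:,:,::-1],(800,600)))
```

```text
twist -0.001 x -0.12 y -0.24 z 4.06 cm t 15.8 q [-0.82  0.01  0.83  2.16 -0.    0.97 -0.07] tcp [ 0.44   -0.0266  0.0606]
[ 0.0027 -0.0049 -1.    ]
```

View pics/w2.png

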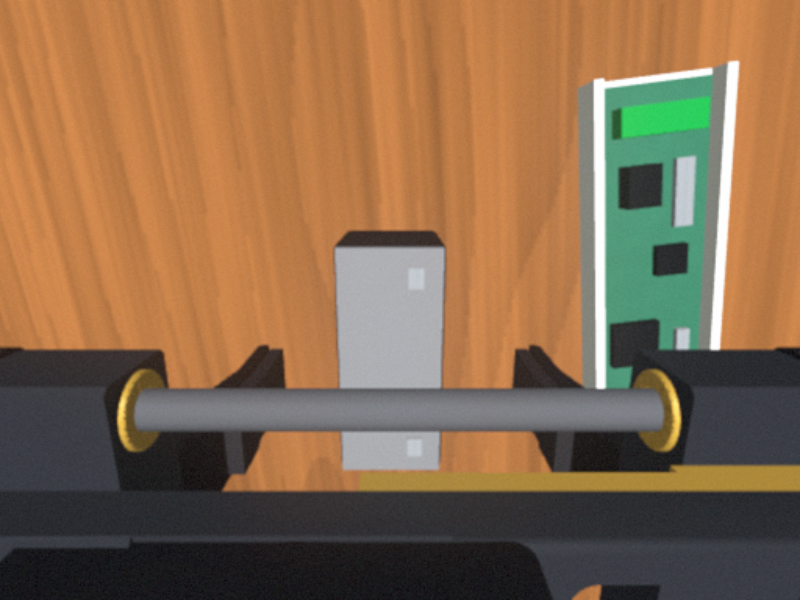

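The battery sits at (390,350), squarely between the fingers and about 2–3 mm left of centre, which matches the estimate. Descending to grip.

Call:
jog_arm(
  moves=[
    [-0.1,-0.2,1.4,0],
    [0,0,1.3,0],
    [0,0,1.3,0],
    [0,0,0,0],
    [0,0,0,0],
  ],
)

```text
clock: 16.48
tcp_pos: [0.4375, -0.0282, 0.0196]
tcp_rot: [0.002, 0.736, 0.677, -0.001]
force: [0.7, -0.5, 0.5]
width: 0.999
gripper_force: 0.0
```

Call:
jog_arm(
  moves=[
    [0,0,0,0],
    [0,0,0,0],
    [0,0,0,0],
    [0,0,0,0],
    [0,0,0,0],
    [0,0,0,0],
  ],
  grip=0.2,
  squeeze=40,
)

```text
clock: 17.23
tcp_pos: [0.4371, -0.0279, 0.0196]
tcp_rot: [0.002, 0.736, 0.677, -0.001]
force: [-0.9, -0.2, 1.5]
width: 0.49
gripper_force: 40.0
```

Call:
jog_arm(
  moves=[
    [0,0,-2,0],
    [0,0,-4,0],
    [0,0,-5,0],
    [0,0,-5,0],
    [0,0,0,0],
    [0,0,0,0],
  ],
)

```text
clock: 17.98
tcp_pos: [0.4358, -0.0272, 0.178]
tcp_rot: [0.001, 0.736, 0.677, -0.002]
force: [-0.2, 0.1, -5.0]
width: 0.492
gripper_force: 40.0
```

Run:
```python
from h import *
from station import bot
s=bot.read_state();goto(s,.545,-.17,.30,85.4);print(Rt(s)[:,2].round(4),s['width'],s['force'],s['gripper_force'])
```

```text
twist -0.003 x -13.36 y 12.03 z -12.20 cm t 17.98 q [-0.86 -0.2   0.78  2.03  0.15  1.26 -0.22] tcp [ 0.4358 -0.0272  0.178 ]
[-0.0014 -0.0053 -1.    ] 0.4915418153575915 [-0.20790103  0.11047294 -5.01244423] 39.999586539343
```

Battery is held, with the opening at 42.8 mm as expected. Moving over the housing to look.

Call:
jog_arm(
  moves=[
    [-3,3,0,0],
    [-4,3,0,0],
    [-4,2,0,0],
    [-4,2,-2,0],
    [-4,2,-2,0],
    [-4,1,-2,0],
    [-4,0.6,-2,0],
    [-4,0,-2,0],
    [-2.5,0,-1,0],
    [0,0,0,0],
    [0,0,0,0],
    [0,0,0,0],
  ],
)

```text
clock: 19.48
tcp_pos: [0.5454, -0.3697, 0.2899]
tcp_rot: [0.001, 0.735, 0.678, -0.001]
force: [0.1, 0.7, -4.2]
width: 0.486
gripper_force: 40.0
```

Run:
```python
from h import *
from station import bot
s=bot.read_state();goto(s,.545,-.285,.12,85.4);print(Rt(s)[:,2].round(4),s['width'],s['force'])
d={n:bot.get_image(n) for n in("scene","side","wrist")}
pickle.dump(d,open('im3.pkl','wb'))
cv2.imwrite('pics/w3.png',cv2.resize(d['wrist']['color'][:,:,::-1],(800,600)))
```

```text
twist -0.001 x 8.44 y -0.72 z 16.99 cm t 19.48 q [-0.16  0.46  1.04  1.35 -0.39  1.54  0.75] tcp [ 0.5454 -0.3697  0.2899]
[-5.0e-04 -3.2e-03 -1.0e+00] 0.4864641638327108 [ 0.09458015  0.65227746 -4.23225982]
```

View pics/w3.png

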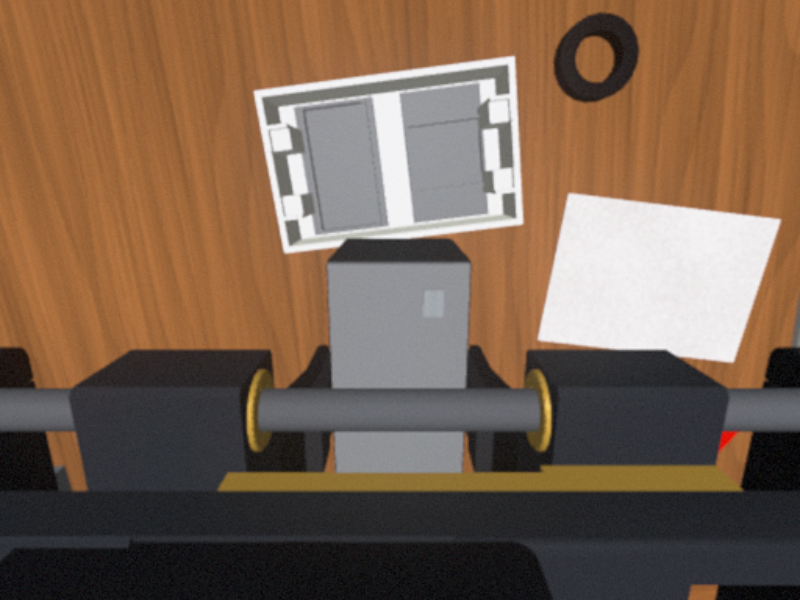

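The wrist view shows the housing rim corners at (255,90), (515,57), (523,223) and (285,252). The left cradle, on the base side, has the large rib frame, so that one is for the battery. The right cradle has the small frame and is for the transformer.

Run:
```python
from h import *
d=pickle.load(open('im3.pkl','rb'));W=d['wrist'];S=d['scene'];D=d['side']
c=blob(W,(150,25,345,168),lambda h,s,v:(s<60)&(v>60))
for z in(.05,.058,.066):print(z,face(W,c,z))
# approx quad corners
q=cv2.approxPolyDP(c,8,True)[:,0];print(q*1.5625)
# grey plates
for roi in((190,55,250,155),(252,50,312,145)):
    hsv=cv2.cvtColor(W['color'],cv2.COLOR_RGB2HSV)
    p=blob(W,roi,lambda h,s,v:(s<40)&(v>100)&(v<185));print(face(W,p,.008))
h=cv2.cvtColor(W['color'],cv2.COLOR_RGB2HSV);print([h[int(v/1.5625),int(u/1.5625)] for u,v in((340,150),(390,150),(440,150),(305,150),(345,300),(275,170),(385,75))])
# scene: rim corners by eye-refined
for n,im,roi in(('scene',S,(95,170,195,275)),('side',D,(185,230,295,305))):
    c=blob(im,roi,lambda h,s,v:(s<60)&(v>60));print(n,(cv2.approxPolyDP(c,4,True)[:,0]*1.5625).tolist())
```

```text
0.05 (array([ 548.2, -286.6]), array([139. , 211.4]), np.float32(2.3))
0.058 (array([ 548.2, -286.9]), array([136.3, 207.2]), np.float32(2.3))
0.066 (array([ 548.3, -287.1]), array([133.5, 203. ]), np.float32(2.3))
[[514.0625  56.25  ]
 [254.6875  90.625 ]
 [282.8125 250.    ]
 [521.875  223.4375]]
(array([ 500.8, -282.9]), array([ 83.6, 135.8]), np.float32(83.61))
(array([ 596.4, -276.3]), array([ 81.1, 126.7]), np.float32(92.42))
[array([ 80,   5, 152], dtype=uint8), array([135,   2, 244], dtype=uint8), array([110,  10, 155], dtype=uint8), array([ 75,   4, 139], dtype=uint8), array([120,   3, 147], dtype=uint8), array([ 40,   5, 142], dtype=uint8), array([135,   2, 246], dtype=uint8)]
scene [[235.9375, 278.125], [162.5, 309.375], [215.625, 418.75], [289.0625, 381.25]]
side [[432.8125, 370.3125], [304.6875, 381.25], [306.25, 470.3125], [445.3125, 456.25], [446.875, 423.4375]]
```

Run:
```python
from h import *
d=pickle.load(open('im3.pkl','rb'));W=d['wrist'];S=d['scene'];D=d['side'];f=1.5625
c=blob(W,(150,25,345,168),lambda h,s,v:(s<60)&(v>60))
q=cv2.approxPolyDP(c,8,True)[:,0]
P=np.array([cast(W,p,.058)[:2] for p in q])*1000;print(P.round(1))  # ++, -+, --, +-
for a,b in((0,1),(3,2)):
    e=P[a]-P[b];print('long',np.linalg.norm(e).round(1),np.degrees(np.arctan2(e[1],e[0])).round(2))
for a,b in((0,3),(1,2)):
    e=P[a]-P[b];print('short',np.linalg.norm(e).round(1),np.degrees(np.arctan2(e[1],e[0])).round(2))
print('mean',P.mean(0))
s=np.array
print('tri',tri([(W,q[1]),(S,s([236,278])/f),(D,s([305,381])/f)]),tri([(W,q[2]),(S,s([162.5,309.4])/f)]),tri([(W,q[0]),(D,s([433,370])/f)]))
# plate/floor strip: mask grey plates without wall: use eroded strip between plates
hsv=cv2.cvtColor(W['color'],cv2.COLOR_RGB2HSV);m=((hsv[...,1]<40)&(hsv[...,2]>225)).astype(np.uint8)
R=m[60:150,170:340];np.set_printoptions(linewidth=250)
for v in range(60,150,8):print(v,''.join('#' if x else '.' for x in m[v,160:340]))
```

```text
[[ 648.7 -215.6]
 [ 443.6 -223.7]
 [ 447.2 -351.2]
 [ 653.4 -345.1]]
long 205.2 2.28
long 206.3 1.69
short 129.6 92.11
short 127.5 91.61
mean [ 548.24870711 -283.91576366]
tri [ 0.4430622  -0.22266125  0.05537195] [ 0.44662899 -0.35190253  0.05582639] [ 0.64854821 -0.21510339  0.05509018]
60 ...#############..................................................................#############.....................................................#########.........####..........
68 ....####.............#######....................................................################.........................................................############..####.........
76 ......####..........#########....................................................################.........................................................###########...###.........
84 .......####..############........................................................#################....................................................########..........####........
92 .........####..###########.............................................
[... 704 characters left out ...]
...................................................#################.................................................####.####.........####......
132 .................###..###########.......................................................################.................................................########..........###......
140 ..................#####.#......#########................................................################.......................#...###.................................########.....
148 ....................###..........########.........................###.................................##############################................................................
```

Run:
```python
from h import *
from station import bot
s=bot.read_state();goto(s,.5002,-.2856,.10,91.95)
d=pickle.load(open('im3.pkl','rb'));W=d['wrist']
for v,a,b in((68,80,95),(100,83,99),(124,86,102)):print([(cast(W,(160+(a+b)/2,v),z)[:2]*1000).round(1) for z in(0.,.005)])
print('pred x at those y', [548.2-np.tan(np.radians(1.95))*(y+284) for y in(-240,-285,-320)])
```

```text
twist -0.115 x 8.64 y -4.22 z 19.11 cm t 19.62 q [-0.16  0.46  1.04  1.35 -0.39  1.54  0.75] tcp [ 0.5453 -0.3705  0.2911]
[array([ 546.2, -235.4]), array([ 546.2, -236.1])]
[array([ 547.5, -279.3]), array([ 547.5, -279.5])]
[array([ 549.1, -313.9]), array([ 549.1, -313.7])]
pred x at those y [np.float64(546.70192904806), np.float64(548.2340470670896), np.float64(549.4256944152237)]
```

Call:
jog_arm(
  moves=[
    [0,0,0,-0.056],
    [0,0,0,-0.056],
    [3,-2,4,0],
    [3,-2,4,0],
    [2,-1,4,0],
    [0,0,3,0],
    [0,0,0,0],
    [0,0,0,0],
  ],
)

```text
clock: 20.62
tcp_pos: [0.4935, -0.2948, 0.1426]
tcp_rot: [0.003, 0.697, 0.717, -0.001]
force: [0.1, -0.5, -4.2]
width: 0.493
gripper_force: 40.0
```

Run:
```python
from h import *
from station import bot
s=bot.read_state();goto(s,.5002,-.2856,.10,91.95);print(Rt(s)[:,2].round(4),s['force'])
```

```text
twist -0.005 x 0.90 y 0.70 z 4.26 cm t 20.62 q [-0.38  0.33  1.04  1.78 -0.3   1.2   0.78] tcp [ 0.4935 -0.2948  0.1426]
[ 0.0033 -0.0065 -1.    ] [ 0.05527122 -0.46748774 -4.24822139]
```

Call:
jog_arm(
  moves=[
    [0.9,0.7,2,-0.005],
    [0,0,2.5,0],
    [0,0,0,0],
    [0,0,0,0],
  ],
)

```text
clock: 21.12
tcp_pos: [0.5001, -0.2853, 0.0966]
tcp_rot: [0.003, 0.695, 0.719, -0.001]
force: [-0.3, -0.3, -4.2]
width: 0.488
gripper_force: 40.0
```

Run:
```python
from h import *
from station import bot
s=bot.read_state();goto(s,.5002,-.2856,.027,91.95);print(Rt(s)[:,2].round(4),s['force'])
```

```text
twist -0.0 x -0.03 y 0.01 z 6.96 cm t 21.12 q [-0.36  0.39  1.    1.82 -0.36  1.12  0.8 ] tcp [ 0.5001 -0.2853  0.0966]
[ 0.0021 -0.0059 -1.    ] [-0.27094022 -0.2536695  -4.24531311]
```

Call:
jog_arm(
  moves=[
    [0,0,1.5,0],
    [0,0,1.5,0],
    [0,0,1.5,0],
    [0,0,1,0],
    [0,0,0.7,0],
    [0,0,0,0],
  ],
)

```text
clock: 21.88
tcp_pos: [0.4993, -0.2852, 0.0335]
tcp_rot: [0.002, 0.695, 0.719, -0.002]
force: [-0.1, -0.6, -4.5]
width: 0.488
gripper_force: 40.0
```

Call:
jog_arm(
  moves=[
    [0,0,0.3,0],
    [0,0,0.2,0],
    [0,0,0.2,0],
    [0,0,0,0],
  ],
)

```text
clock: 22.38
tcp_pos: [0.4996, -0.2852, 0.0269]
tcp_rot: [0.002, 0.695, 0.719, -0.001]
force: [-0.6, 0.1, -4.9]
width: 0.487
gripper_force: 40.0
```

Call:
jog_arm(
  moves=[
    [0,0,0.1,0],
    [0,0,0.1,0],
    [0,0,0,0],
  ],
)

```text
clock: 22.75
tcp_pos: [0.4998, -0.2853, 0.0266]
tcp_rot: [0.002, 0.695, 0.719, -0.001]
force: [-4.1, 3.9, 9.1]
width: 0.491
gripper_force: 40.0
```

Contact at TCP z 0.0266, so the battery's underside is at about 7 mm, which matches a seat on the plate. Releasing.

Call:
jog_arm(
  moves=[
    [0,0,0,0],
    [0,0,0,0],
    [0,0,0,0],
    [0,0,-2,0],
    [0,0,-4,0],
    [0,0,-5,0],
    [0,0,-5,0],
    [0,0,-4,0],
    [0,0,0,0],
  ],
  grip=0.65,
)

```text
clock: 23.88
tcp_pos: [0.501, -0.286, 0.2295]
tcp_rot: [0.006, 0.695, 0.719, 0.0]
force: [0.1, -0.2, -0.7]
width: 0.652
gripper_force: 0.0
```

Call:
jog_arm(
  moves=[
    [-3,2,-2,0],
    [-4,2,-3,0],
    [-2,1,0,0],
    [0,0,0,0],
    [0,0,0,0],
  ],
  grip=1,
)

```text
clock: 24.5
tcp_pos: [0.5517, -0.3714, 0.2749]
tcp_rot: [0.001, 0.695, 0.719, -0.001]
force: [0.9, 0.1, 0.9]
width: 0.988
gripper_force: 0.0
```

Run:
```python
from h import *
from station import bot
s=bot.read_state();goto(s,.693,0,.25,91.95);print(Rt(s)[:,2].round(4),s['width'],s['force'])
d={n:bot.get_image(n) for n in("scene","side","wrist")}
pickle.dump(d,open('im4.pkl','wb'))
a=d['wrist']['color'][:230,:,::-1];b=d['scene']['color'][150:300,60:330,::-1]
cv2.imwrite('pics/w4.png',np.vstack([cv2.resize(a,(640,288)),cv2.resize(b,(640,312),interpolation=cv2.INTER_CUBIC)]))
```

```text
twist -0.0 x 36.64 y 15.39 z 2.49 cm t 24.5 q [-0.15  0.48  1.03  1.36 -0.41  1.52  0.87] tcp [ 0.5517 -0.3714  0.2749]
[ 1.0e-04 -3.7e-03 -1.0e+00] 0.9879993495519706 [0.92386497 0.12060631 0.91784986]
```

View pics/w4.png

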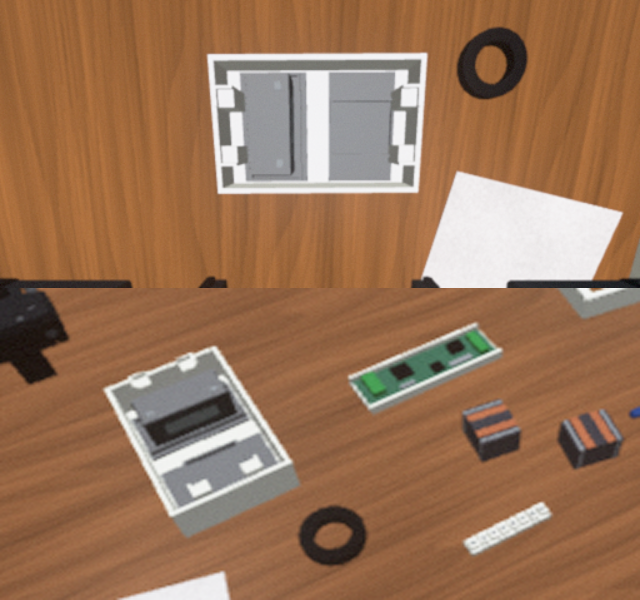

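The battery stands inside its frame in both views: top panel (272,125), bottom panel (190,415). Now over to the transformer, turning to yaw 2°.

Call:
jog_arm(
  moves=[
    [0,0,0,0.175],
    [0,0,0,0.175],
    [0,0,0,0.175],
    [0,0,0,0.175],
    [0,0,0,0.175],
    [0,0,0,0.175],
    [0,0,0,0.175],
    [0,0,0,0.175],
    [0,0,0,0.171],
    [1.2,-4.6,0,0],
    [1.2,-4.6,0,0],
    [1.2,-4.6,0,0],
  ],
)

```text
clock: 26.15
tcp_pos: [0.5837, -0.2307, 0.2749]
tcp_rot: [0.002, 1.0, 0.017, 0.001]
force: [0.6, 1.1, 0.0]
width: 0.999
gripper_force: 0.0
```

Call:
jog_arm(
  moves=[
    [1.2,-4.6,0,0],
    [1.2,-4.6,0,0],
    [1.2,-4.6,0,0],
    [1.2,-4.6,1,0],
    [1.2,-4.6,1,0],
    [0,0,0,0],
    [0,0,0,0],
  ],
)

```text
clock: 27.02
tcp_pos: [0.6353, -0.0013, 0.2539]
tcp_rot: [0.003, 1.0, 0.017, 0.001]
force: [-0.1, -0.7, 0.5]
width: 0.997
gripper_force: 0.0
```

Run:
```python
from h import *
from station import bot
s=bot.read_state();goto(s,.693,0,.1,1.95);print(Rt(s)[:,2].round(4),s['force'])
d={n:bot.get_image(n) for n in("scene","side","wrist")}
pickle.dump(d,open('im5.pkl','wb'))
cv2.imwrite('pics/w5.png',cv2.resize(d['wrist']['color'][:,:,::-1],(800,600)))
W=pickle.load(open('im4.pkl','rb'))['wrist']
c=blob(W,(150,25,360,168),lambda h,s,v:(s<60)&(v>60));q=cv2.approxPolyDP(c,8,True)[:,0]
for z in(.0555,.058):P=np.array([cast(W,p,z)[:2] for p in q])*1000;print(P.round(1),P.mean(0))
```

```text
twist 0.001 x 5.77 y 0.07 z 15.39 cm t 27.02 q [-0.89  0.48  1.18  1.48 -0.44  1.48 -1.25] tcp [ 0.6353 -0.0013  0.2539]
[ 0.0011 -0.0053 -1.    ] [-0.10564106 -0.72417845  0.48698221]
[[ 648.8 -214.4]
 [ 442.2 -222.8]
 [ 446.8 -353.8]
 [ 654.4 -345.2]] [ 548.07479281 -284.0354079 ]
[[ 648.2 -214.9]
 [ 442.9 -223.3]
 [ 447.5 -353.4]
 [ 653.7 -344.9]] [ 548.08390998 -284.13782396]
```

View pics/w5.png

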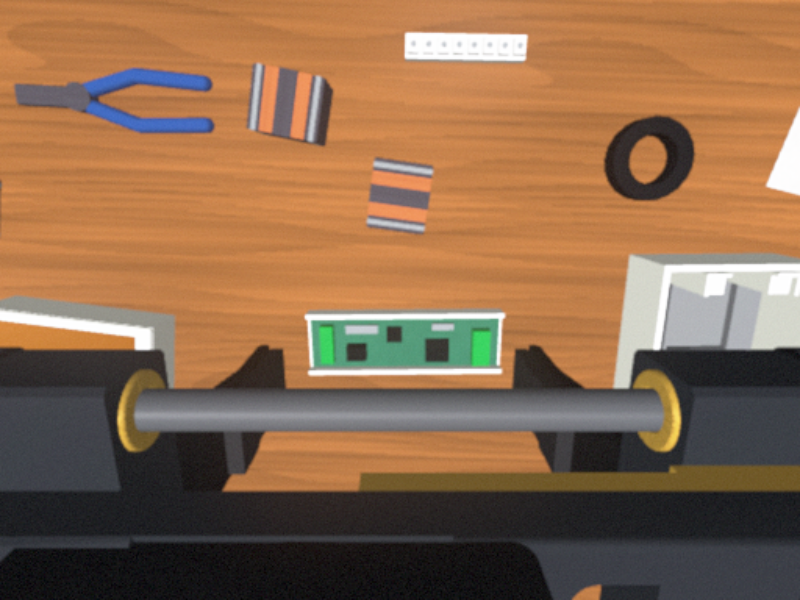

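The wrist view (up = +x, right = -y) shows the nearest transformer at (400,196), with its long side roughly along world x. The board is at (405,343), and the look-alike at (290,103) stays where it is.

Run:
```python
from h import *
from station import bot
d=pickle.load(open('im5.pkl','rb'));W=d['wrist'];f=1.5625
hsv=cv2.cvtColor(W['color'],cv2.COLOR_RGB2HSV)
for u in range(355,450,6):print(u,hsv[int(200/f),int(u/f)],hsv[int(165/f),int(u/f)],hsv[int(180/f),int(u/f)])
m=np.zeros(hsv.shape[:2],np.uint8);r=(slice(95,155),slice(228,285))
m[r]=(hsv[r][...,1]<110)
m=cv2.morphologyEx(m,cv2.MORPH_OPEN,np.ones((2,2)))
p=cv2.convexHull(cv2.findNonZero(m))
print(cv2.boxPoints(cv2.minAreaRect(p))*f)
for z in(.038,.045,.052):print(z,face(W,p,z))
```

```text
355 [ 13 157 217] [ 14 156 217] [ 13 156 207]
361 [ 14 156 214] [ 14 156 220] [ 13 158 208]
367 [ 13 158 213] [ 13 157 217] [ 14 159 208]
373 [165  31 116] [ 12 113 212] [ 12 158 236]
379 [150  22 114] [113  11 211] [ 12 154 242]
385 [156  22 114] [108  14 214] [ 11 156 240]
391 [139  18 112] [103   9 195] [ 11 156 239]
397 [156  23 111] [111  10 180] [ 11 155 235]
403 [147  21 110] [128  13 158] [ 11 157 234]
409 [141  16 112] [133  14 125] [ 11 157 235]
415 [158  18 111] [158  24 115] [ 11 157 235]
421 [154  19 108] [  7  62 127] [ 11 157 236]
427 [165  14 110] [ 10  98 162] [ 12 156 240]
433 [ 13 160 207] [ 13 152 203] [ 13 153 206]
439 [ 13 158 210] [ 13 157 209] [ 12 151 204]
445 [ 14 162 208] [ 13 158 213] [ 13 159 202]
[[365.5     227.43747]
 [375.40625 158.09375]
 [435.34375 166.65625]
 [425.43744 235.99997]]
0.038 (array([692.9,  -4.1]), array([48. , 55.3]), np.float32(173.39))
0.045 (array([693.2,  -4. ]), array([47.2, 54.3]), np.float32(173.39))
0.052 (array([693.4,  -3.9]), array([46.3, 53.3]), np.float32(173.39))
```

Call:
jog_arm(
  moves=[
    [0,0,0,0.15],
    [3,0,4,0],
    [3,0.2,4,0],
    [0,0,4,0],
    [0,0,3,0],
    [0,0,0,0],
    [0,0,0,0],
  ],
  grip=0.78,
)

```text
clock: 28.05
tcp_pos: [0.6962, -0.012, 0.1057]
tcp_rot: [0.003, 0.998, -0.059, 0.002]
force: [0.1, 0.3, -0.1]
width: 0.781
gripper_force: 0.0
```

Run:
```python
from h import *
from station import bot
s=bot.read_state();goto(s,.6932,-.004,.015,353.4);print(Rt(s)[:,2].round(4),s['width'])
```

```text
twist -0.002 x -0.39 y -0.76 z 9.07 cm t 28.05 q [-0.71  0.7   1.04  1.49 -0.61  1.29 -1.3 ] tcp [ 0.6962 -0.012   0.1057]
[ 0.0037 -0.0055 -1.    ] 0.7807664610608017
```

Call:
jog_arm(
  moves=[
    [-0.4,-0.75,2,0],
    [0,0,2,0],
    [0,0,0,0],
  ],
)

```text
clock: 28.42
tcp_pos: [0.6906, -0.0024, 0.0612]
tcp_rot: [0.003, 0.998, -0.058, -0.001]
force: [-0.1, -0.1, -0.5]
width: 0.782
gripper_force: 0.0
```

Run:
```python
from h import *
from station import bot
s=bot.read_state();goto(s,.6932,-.004,.015,353.4)
W=bot.get_image('wrist')
cv2.imwrite('pics/w6.png',cv2.resize(W['color'][120:330,100:412,::-1],(624,420)))
```

```text
twist -0.0 x 0.28 y 0.13 z 4.62 cm t 28.43 q [-0.72  0.74  1.01  1.54 -0.64  1.23 -1.29] tcp [ 0.6906 -0.0024  0.0612]
```

View pics/w6.png

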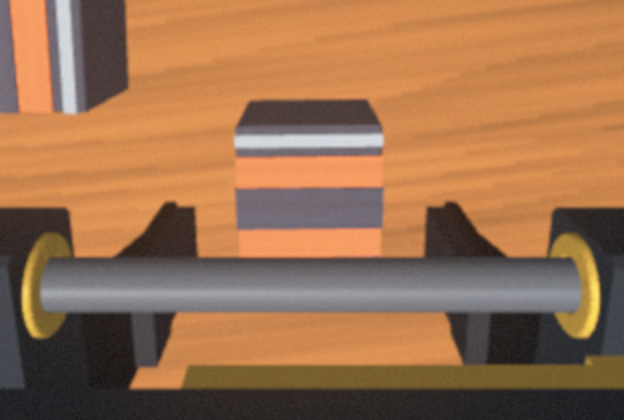

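The block at (309,180) is square and centred between the fingers, and the look-alike at the top left is clear of them. Descend, grip and lift.

Call:
jog_arm(
  moves=[
    [0.2,0.1,1.5,0],
    [0,0,1.5,0],
    [0,0,1.5,0],
    [0,0,0,0],
    [0,0,0,0],
  ],
)

```text
clock: 29.1
tcp_pos: [0.6945, -0.005, 0.019]
tcp_rot: [0.003, 0.998, -0.058, 0.001]
force: [0.7, -0.1, 0.5]
width: 0.781
gripper_force: 0.0
```

Call:
jog_arm(
  moves=[
    [0,0,0,0],
    [0,0,0,0],
    [0,0,0,0],
    [0,0,0,0],
    [0,0,0,0],
  ],
  grip=0.2,
)

```text
clock: 29.72
tcp_pos: [0.6947, -0.0041, 0.0193]
tcp_rot: [0.002, 0.998, -0.058, 0.001]
force: [1.1, 1.9, 2.7]
width: 0.524
gripper_force: 40.0
```

Call:
jog_arm(
  moves=[
    [0,0,-2,0],
    [0,0,-4,0],
    [0,0,-5,0],
    [0,0,-3,0],
    [0,0,0,0],
    [0,0,0,0],
  ],
)

```text
clock: 30.48
tcp_pos: [0.693, -0.004, 0.1573]
tcp_rot: [0.002, 0.998, -0.058, -0.0]
force: [0.0, 0.8, -5.0]
width: 0.524
gripper_force: 40.0
```

Run:
```python
from h import *
from station import bot
s=bot.read_state();a=np.radians(2.1);print(548.15+48*np.cos(a),-284.05+48*np.sin(a))
goto(s,.5961,-.2823,.10,2.1);print(Rt(s)[:,2].round(4),s['width'],s['force'])
```

```text
596.1177629013755 -282.2911019820853
twist -0.153 x -10.70 y 27.46 z 5.73 cm t 30.48 q [-0.74  0.66  1.07  1.44 -0.57  1.38 -1.34] tcp [ 0.693  -0.004   0.1573]
[-0.0012 -0.0049 -1.    ] 0.5235282142119295 [ 0.0136688   0.77525153 -5.00164406]
```

Call:
jog_arm(
  moves=[
    [0,0,0,-0.153],
    [-1.75,4.55,0,0],
    [-1.75,4.55,0,0],
    [-1.75,4.55,0,0],
    [-1.75,4.55,0,0],
    [-1.75,4.55,0,0],
    [-1.75,4.6,0,0],
    [0,0,1,0],
    [0,0,0,0],
    [0,0,0,0],
  ],
)

```text
clock: 31.72
tcp_pos: [0.5998, -0.2793, 0.149]
tcp_rot: [0.002, 1.0, 0.02, -0.0]
force: [0.5, -0.2, -3.7]
width: 0.529
gripper_force: 40.0
```

Run:
```python
from h import *
from station import bot
s=bot.read_state()
goto(s,.5973,-.2823,.027,2.1);print(Rt(s)[:,2].round(4),s['width'],s['force'])
```

```text
twist 0.003 x -0.26 y 0.29 z 12.20 cm t 31.73 q [-0.36  0.59  1.07  1.54 -0.52  1.32 -0.76] tcp [ 0.5998 -0.2793  0.149 ]
[-2.e-04 -4.e-03 -1.e+00] 0.5288889174130003 [ 0.51048118 -0.23106604 -3.69083156]
```

Call:
jog_arm(
  moves=[
    [-0.25,0.3,2,0],
    [0,0,2.5,0],
    [0,0,1.5,0],
    [0,0,0,0],
    [0,0,0,0],
  ],
)

```text
clock: 32.35
tcp_pos: [0.5974, -0.285, 0.0908]
tcp_rot: [0.003, 1.0, 0.019, 0.001]
force: [1.4, -1.0, -3.0]
width: 0.522
gripper_force: 40.0
```

Run:
```python
from h import *
from station import bot
s=bot.read_state()
goto(s,.5973,-.2823,.027,2.1);print(Rt(s)[:,2].round(4),s['width'],s['force'])
```

```text
twist 0.0 x -0.00 y -0.27 z 6.38 cm t 32.35 q [-0.33  0.64  1.03  1.6  -0.57  1.22 -0.73] tcp [ 0.5974 -0.285   0.0908]
[ 0.0023 -0.0059 -1.    ] 0.5219796738058767 [ 1.43601363 -0.95472    -2.971995  ]
```

Call:
jog_arm(
  moves=[
    [0,-0.2,1.2,0],
    [0,0,1.5,0],
    [0,0,1.2,0],
    [0,0,1,0],
    [0,0,0.6,0],
    [0,0,0,0],
  ],
)

```text
clock: 33.1
tcp_pos: [0.5967, -0.283, 0.0347]
tcp_rot: [0.002, 1.0, 0.018, 0.0]
force: [-0.2, 0.7, -3.6]
width: 0.522
gripper_force: 40.0
```

Call:
jog_arm(
  moves=[
    [0,0,0.3,0],
    [0,0,0.2,0],
    [0,0,0.1,0],
    [0,0,0,0],
  ],
)

```text
clock: 33.6
tcp_pos: [0.597, -0.283, 0.0292]
tcp_rot: [0.003, 1.0, 0.018, 0.001]
force: [0.3, 0.6, -3.7]
width: 0.526
gripper_force: 40.0
```

Call:
jog_arm(
  moves=[
    [0,0,0.15,0],
    [0,0,0.1,0],
    [0,0,0,0],
  ],
)

```text
clock: 33.98
tcp_pos: [0.5969, -0.283, 0.0266]
tcp_rot: [0.003, 1.0, 0.018, 0.001]
force: [0.3, 1.3, -3.5]
width: 0.525
gripper_force: 40.0
```

Call:
jog_arm(
  moves=[
    [0,0,0.1,0],
    [0,0,0,0],
  ],
)

```text
clock: 34.22
tcp_pos: [0.597, -0.2831, 0.0263]
tcp_rot: [0.002, 1.0, 0.018, 0.001]
force: [-1.3, 1.4, 1.6]
width: 0.524
gripper_force: 40.0
```

Call:
jog_arm(
  moves=[
    [0,0,0,0],
    [0,0,0,0],
    [0,0,0,0],
    [0,0,-2,0],
    [0,0,-4,0],
    [0,0,-5,0],
    [0,0,-5,0],
    [0,0,-4,0],
    [0,0,0,0],
  ],
  grip=0.72,
)

```text
clock: 35.35
tcp_pos: [0.5981, -0.284, 0.231]
tcp_rot: [0.004, 1.0, 0.018, 0.004]
force: [0.5, -1.0, 0.2]
width: 0.723
gripper_force: 0.0
```

Call:
jog_arm(
  moves=[
    [0,0,0,-0.175],
    [0,0,0,-0.175],
    [0,0,0,-0.175],
    [0,0,0,-0.175],
    [0,0,0,-0.175],
    [0,0,0,-0.175],
    [0,0,0,-0.175],
    [0,0,0,-0.175],
    [0,0,0,-0.174],
    [-4,-1,-2,0],
    [-4,-1,-2,0],
    [0,0,0,0],
  ],
  grip=1,
)

```text
clock: 36.85
tcp_pos: [0.5771, -0.3682, 0.2681]
tcp_rot: [0.004, 0.696, 0.718, -0.003]
force: [-0.9, 0.1, 0.4]
width: 0.998
gripper_force: 0.0
```

Run:
```python
from h import *
from station import bot
s=bot.read_state();goto(s,.5606,-.10,.22,92.25);print(Rt(s)[:,2].round(4),s['width'],s['force'])
d={n:bot.get_image(n) for n in("scene","side","wrist")}
pickle.dump(d,open('im7.pkl','wb'))
a=d['wrist']['color'][:230,:,::-1];b=d['scene']['color'][150:300,60:330,::-1]
cv2.imwrite('pics/w7.png',np.vstack([cv2.resize(a,(640,288)),cv2.resize(b,(640,312),interpolation=cv2.INTER_CUBIC)]))
```

```text
twist -0.007 x 26.86 y -0.59 z 4.81 cm t 36.85 q [-0.03  0.46  0.81  1.32 -0.32  1.49  0.78] tcp [ 0.5771 -0.3682  0.2681]
[ 0.0021 -0.0096 -1.    ] 0.9976672597530738 [-0.85427905  0.10138455  0.44246676]
```

View pics/w7.png

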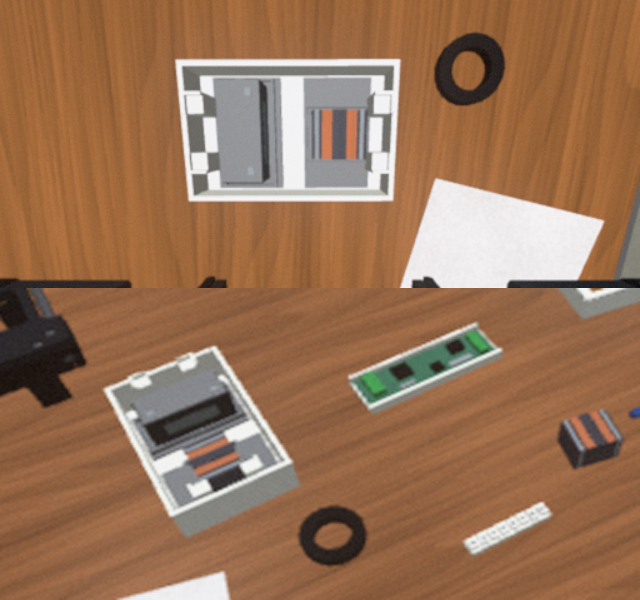

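Both parts are seated: battery at (243,130) and transformer at (338,133) in the top panel. Now the board.

Call:
jog_arm(
  moves=[
    [4.4,-0.1,0,0],
    [4.4,-0.1,0,0],
    [4.4,-0.1,0.5,0],
    [4.4,-0.1,0.5,0],
    [4.4,-0.1,0.5,0],
    [4.4,-0.1,0.5,0],
    [0,0,0,0],
    [0,0,0,0],
  ],
)

```text
clock: 38.0
tcp_pos: [0.5631, -0.0982, 0.2444]
tcp_rot: [0.002, 0.692, 0.722, -0.002]
force: [0.1, -0.4, 1.0]
width: 0.999
gripper_force: 0.0
```

Run:
```python
from h import *
from station import bot
s=bot.read_state();goto(s,.5606,-.0128,.1,92.25);print(Rt(s)[:,2].round(4))
W=bot.get_image('wrist');pickle.dump(W,open('w8.pkl','wb'))
f=lambda h,s,v:(s<50)&(v>120)|(h>40)&(h<90)&(s>70)
c=blob(W,(180,15,360,215),f);print(cv2.boundingRect(c))
for z in(.012,.018,.024):print(z,face(W,c,z))
cv2.imwrite('pics/w8.png',cv2.resize(W['color'][:,:,::-1],(640,480)))
W0=pickle.load(open('im7.pkl','rb'))['wrist']
c=blob(W0,(130,25,330,168),lambda h,s,v:(s<60)&(v>60));q=cv2.approxPolyDP(c,8,True)[:,0]
P=np.array([cast(W0,p,.057)[:2] for p in q])*1000;print(P.round(1),P.mean(0))
S=pickle.load(open('im7.pkl','rb'))['scene']
```

```text
twist 0.003 x 8.55 y 0.08 z 14.44 cm t 38.0 q [-0.54  0.17  0.75  1.64 -0.11  1.37  0.26] tcp [ 0.5631 -0.0982  0.2444]
[ 8.0e-04 -5.3e-03 -1.0e+00]
(232, 22, 50, 150)
0.012 (array([561.2, -11.9]), array([ 60. , 181.6]), np.float32(92.24))
0.018 (array([561.1, -12.1]), array([ 59. , 178.9]), np.float32(92.24))
0.024 (array([561.1, -12.4]), array([ 58.1, 176.1]), np.float32(92.24))
[[ 442.  -223.9]
 [ 447.5 -353.4]
 [ 654.1 -344.2]
 [ 647.9 -214.8]] [ 547.87787313 -284.08675708]
```

View pics/w8.png

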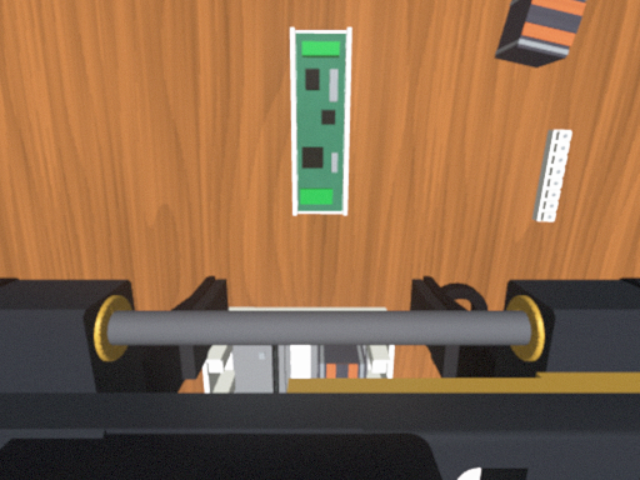

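The board is clear at (320,120) with nothing near it: centre (0.5611, -0.0121), long axis at 92.2°, top at about 18 mm from its size.

Call:
jog_arm(
  moves=[
    [4,0,4,0],
    [4.6,0.1,4,0],
    [0,0,4,0],
    [0,0,3,0],
    [0,0,3,0],
    [0,0,0,0],
    [0,0,0,0],
  ],
)

```text
clock: 38.92
tcp_pos: [0.562, -0.0151, 0.0653]
tcp_rot: [0.003, 0.693, 0.721, -0.001]
force: [-0.2, 0.3, -0.1]
width: 1.0
gripper_force: 0.0
```

Run:
```python
from h import *
from station import bot
s=bot.read_state();goto(s,.5611,-.0121,.004,92.24);print(Rt(s)[:,2].round(4))
```

```text
twist -0.0 x 0.30 y -0.08 z 6.13 cm t 38.92 q [-0.59  0.31  0.66  1.87 -0.21  1.03  0.19] tcp [ 0.562  -0.0151  0.0653]
[ 0.0029 -0.0055 -1.    ]
```

Call:
jog_arm(
  moves=[
    [0.25,0,2,0],
    [0,0,1.8,0],
    [0,0,1,0],
    [0,0,0.7,0],
    [0,0,0,0],
    [0,0,0,0],
  ],
)

```text
clock: 39.67
tcp_pos: [0.5615, -0.0119, 0.0096]
tcp_rot: [0.003, 0.693, 0.721, -0.001]
force: [0.1, -0.3, 0.2]
width: 1.0
gripper_force: 0.0
```

Run:
```python
from h import *
from station import bot
s=bot.read_state();goto(s,.5611,-.0121,.004,92.24);print(s['force'])
```

```text
twist 0.001 x -0.02 y -0.04 z 0.56 cm t 39.67 q [-0.56  0.39  0.63  1.91 -0.27  0.93  0.23] tcp [ 0.5615 -0.0119  0.0096]
[ 0.13759763 -0.29499967  0.17345423]
```

Call:
jog_arm(
  moves=[
    [0,0,0.5,0],
    [0,0,0,0],
    [0,0,0,0],
  ],
)

```text
clock: 40.05
tcp_pos: [0.5611, -0.0119, 0.0043]
tcp_rot: [0.002, 0.693, 0.721, -0.001]
force: [-0.4, -0.2, 0.0]
width: 1.003
gripper_force: 0.0
```

Call:
jog_arm(
  moves=[
    [0,0,0,0],
    [0,0,0,0],
    [0,0,0,0],
    [0,0,0,0],
    [0,0,0,0],
  ],
  grip=0.4,
  squeeze=25,
)

```text
clock: 40.67
tcp_pos: [0.5611, -0.0119, 0.0043]
tcp_rot: [0.002, 0.693, 0.721, -0.001]
force: [-0.4, -0.9, 0.6]
width: 0.663
gripper_force: 25.0
```

Call:
jog_arm(
  moves=[
    [0,0,-1,0],
    [0,0,-3,0],
    [0,0,-4,0],
    [0,0,-4,0],
    [0,0,-4,0],
    [0,0,-2,0],
    [0,0,0,0],
    [0,0,0,0],
  ],
)

```text
clock: 41.68
tcp_pos: [0.5601, -0.0109, 0.1833]
tcp_rot: [0.002, 0.693, 0.721, -0.002]
force: [0.1, 0.7, -1.1]
width: 0.665
gripper_force: 25.0
```

Run:
```python
from h import *
from station import bot
s=bot.read_state();goto(s,.548,-.2841,.12,2.3);print(Rt(s)[:,2].round(4),s['width'],s['force'])
W=bot.get_image('wrist');cv2.imwrite('pics/w9.png',cv2.resize(W['color'][:,:,::-1],(640,480)))
```

```text
twist 1.571 x -2.30 y 27.25 z 6.33 cm t 41.67 q [-0.65  0.17  0.69  1.75 -0.11  1.25  0.11] tcp [ 0.5601 -0.0109  0.1833]
[-2.0e-04 -5.2e-03 -1.0e+00] 0.6651675926957564 [ 0.10628007  0.74910186 -1.09780031]
```

View pics/w9.png

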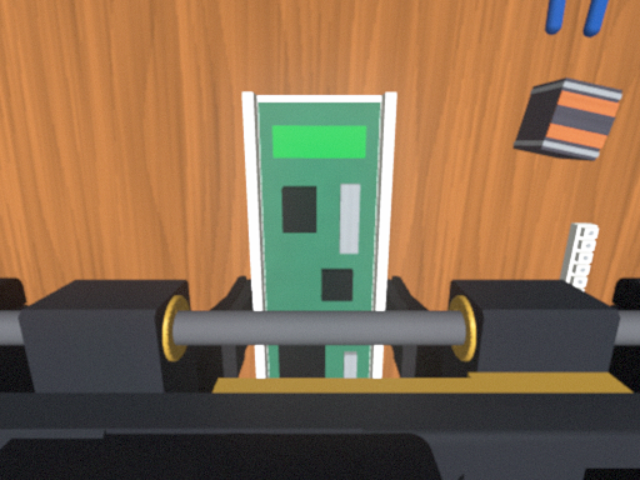

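The board is held square, at (320,230). Turn it and carry it over the housing.

Call:
jog_arm(
  moves=[
    [0,0,0,0.175],
    [0,0,0,0.175],
    [0,0,0,0.175],
    [0,0,0,0.175],
    [0,0,0,0.175],
    [0,0,0,0.175],
    [0,0,0,0.175],
    [0,0,0,0.175],
    [0,0,0,0.171],
    [0,4,0,0],
    [0,4,0,0],
    [0,4,0,0],
  ],
)

```text
clock: 43.22
tcp_pos: [0.5649, -0.1317, 0.1835]
tcp_rot: [0.003, 1.0, 0.02, -0.0]
force: [0.4, -0.3, -1.4]
width: 0.663
gripper_force: 25.0
```

Call:
jog_arm(
  moves=[
    [-0.6,4,0,0],
    [-0.6,4,0,0],
    [-0.6,4,0,0],
    [-0.5,3,1,0],
    [0,0,1,0],
    [0,0,0,0],
    [0,0,0,0],
  ],
)

```text
clock: 44.1
tcp_pos: [0.5493, -0.28, 0.1652]
tcp_rot: [0.002, 1.0, 0.021, 0.0]
force: [0.0, 0.1, -0.1]
width: 0.664
gripper_force: 25.0
```

Run:
```python
from h import *
from station import bot
s=bot.read_state();goto(s,.548,-.2841,.066,2.3);print(Rt(s)[:,2].round(4),s['width'],s['force'])
```

```text
twist 0.002 x -0.14 y 0.40 z 9.92 cm t 44.1 q [-0.32  0.39  0.94  1.65 -0.33  1.27 -0.84] tcp [ 0.5493 -0.28    0.1652]
[ 9.0e-04 -4.3e-03 -1.0e+00] 0.6641016898133044 [ 0.01861303  0.135888   -0.09766013]
```

Call:
jog_arm(
  moves=[
    [-0.1,0.35,2,0],
    [0,0,2.5,0],
    [0,0,2,0],
    [0,0,0,0],
    [0,0,0,0],
  ],
)

```text
clock: 44.72
tcp_pos: [0.5483, -0.2859, 0.1011]
tcp_rot: [0.003, 1.0, 0.02, 0.001]
force: [-0.5, -0.1, -0.3]
width: 0.664
gripper_force: 25.0
```

Run:
```python
from h import *
from station import bot
s=bot.read_state();goto(s,.548,-.2841,.066,2.3);print(Rt(s)[:,2].round(4),s['width'],s['force'])
d={n:bot.get_image(n) for n in("scene","side","wrist")};pickle.dump(d,open('im10.pkl','wb'))
a=d['side']['color'][200:320,150:330,::-1];b=d['scene']['color'][150:300,60:285,::-1]
cv2.imwrite('pics/w10.png',np.hstack([cv2.resize(a,(400,267),interpolation=cv2.INTER_CUBIC),cv2.resize(b,(400,267),interpolation=cv2.INTER_CUBIC)]))
```

```text
twist -0.0 x -0.02 y -0.18 z 3.51 cm t 44.73 q [-0.28  0.46  0.9   1.71 -0.39  1.16 -0.8 ] tcp [ 0.5483 -0.2859  0.1011]
[ 0.002  -0.0057 -1.    ] 0.6641931925856849 [-0.49681096 -0.06390362 -0.3309609 ]
```

View pics/w10.png

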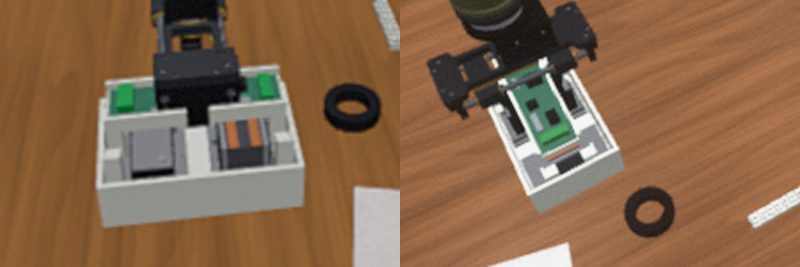

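The board hangs level and lined up above the open housing in both views. Lowering it slowly.

Call:
jog_arm(
  moves=[
    [0,-0.15,1,0],
    [0,0,1,0],
    [0,0,0.7,0],
    [0,0,0.4,0],
    [0,0,0,0],
  ],
)

```text
clock: 45.5
tcp_pos: [0.5477, -0.2843, 0.0692]
tcp_rot: [0.003, 1.0, 0.02, 0.0]
force: [0.1, 0.7, -1.0]
width: 0.663
gripper_force: 25.0
```

Call:
jog_arm(
  moves=[
    [0,0,0.2,0],
    [0,0,0.1,0],
    [0,0,0,0],
  ],
)

```text
clock: 45.88
tcp_pos: [0.548, -0.2844, 0.0668]
tcp_rot: [0.003, 1.0, 0.02, 0.001]
force: [0.2, 0.0, -1.1]
width: 0.664
gripper_force: 25.0
```

Call:
jog_arm(
  moves=[
    [0,0,0.1,0],
    [0,0,0,0],
  ],
)

```text
clock: 46.12
tcp_pos: [0.5481, -0.2844, 0.0663]
tcp_rot: [0.002, 1.0, 0.02, 0.001]
force: [-1.7, 0.1, 4.6]
width: 0.665
gripper_force: 25.0
```

Call:
jog_arm(
  moves=[
    [0,0,0.1,0],
    [0,0,0,0],
  ],
)

```text
clock: 46.38
tcp_pos: [0.5481, -0.2844, 0.0663]
tcp_rot: [0.002, 1.0, 0.02, 0.001]
force: [-4.4, 1.9, 11.9]
width: 0.663
gripper_force: 25.0
```

The board is on the posts: contact at TCP 0.0663 puts its underside at 62 mm. Release, and go to look at the cover.

Call:
jog_arm(
  moves=[
    [0,0,0,0],
    [0,0,0,0],
    [0,0,0,0],
    [0,0,-2,0],
    [0,0,-4,0],
    [0,0,-5,0],
    [0,0,-5,0],
    [0,-4.5,-2,0],
    [0,-4.5,-2,0],
    [0,-4.5,-2,0],
    [0,-4.5,-2,0],
    [0,-4.5,0,0],
  ],
  grip=0.8,
)

```text
clock: 47.88
tcp_pos: [0.5393, -0.0577, 0.3065]
tcp_rot: [0.002, 1.0, 0.019, 0.003]
force: [0.2, 0.3, 0.7]
width: 0.796
gripper_force: 0.0
```

Call:
jog_arm(
  moves=[
    [-1.2,-4.5,0,0],
    [-1.2,-4.5,0,0],
    [-1.2,-4.5,0,0],
    [-1.2,-4.5,0,0],
    [-1.2,-4.5,0,0],
    [-1.2,-4.5,0,0],
    [-1.2,-4,0,0],
    [0,0,0,0],
    [0,0,0,0],
  ],
  grip=0.85,
)

```text
clock: 49.0
tcp_pos: [0.4429, 0.2471, 0.3026]
tcp_rot: [0.003, 1.0, 0.019, 0.001]
force: [0.7, -0.9, -0.2]
width: 0.851
gripper_force: 0.0
```

Run:
```python
from h import *
from station import bot
s=bot.read_state();goto(s,.48,.28,.33,2.3);print(Rt(s)[:,2].round(4),s['width'],s['force'])
d={n:bot.get_image(n) for n in("scene","side","wrist")};pickle.dump(d,open('im11.pkl','wb'))
a=d['wrist']['color'][:,:,::-1];b=d['scene']['color'][150:300,60:285,::-1]
cv2.imwrite('pics/w11.png',np.hstack([cv2.resize(a,(400,300)),cv2.resize(b,(400,300),interpolation=cv2.INTER_CUBIC)]))
```

```text
twist -0.002 x 3.83 y -3.14 z -2.74 cm t 49.0 q [-1.13 -0.03  0.56  1.69  0.02  1.48 -2.11] tcp [0.4429 0.2471 0.3026]
[ 0.0025 -0.005  -1.    ] 0.8511432787299962 [ 0.67259155 -0.91342329 -0.1502329 ]
```

View pics/w11.png

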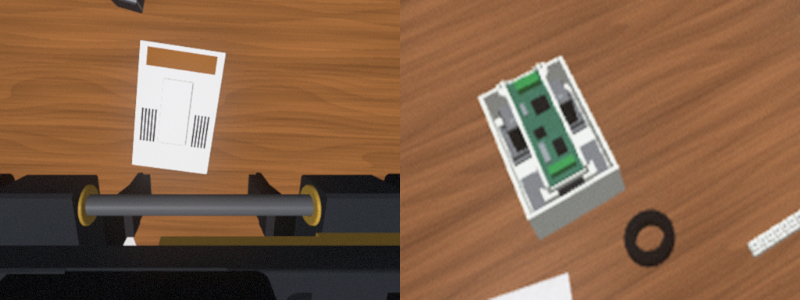

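The board lies flat across the posts (right panel, (545,130)). The cover is at (180,105) in the left panel, with its amber end towards +x.

Run:
```python
from h import *
from station import bot
d=pickle.load(open('im11.pkl','rb'));W=d['wrist'];f=1.5625
c=blob(W,(150,40,305,230),lambda h,s,v:(s<60)&(v>90))
print(cv2.boundingRect(c))
for z in(.036,.044,.052):print(z,face(W,c,z))
q=cv2.approxPolyDP(c,8,True)[:,0];P=np.array([cast(W,p,.044)[:2] for p in q])*1000;print(q.tolist(),P.round(1),P.mean(0))
for n,roi in(('scene',(270,95,352,165)),('side',(175,138,250,178))):
    c2=blob(d[n],roi,lambda h,s,v:(s<60)&(v>90));print(n,(cv2.approxPolyDP(c2,3,True)[:,0]*f).round().tolist())
hsv=cv2.cvtColor(W['color'],cv2.COLOR_RGB2HSV);v=cv2.createCLAHE(8,(8,8)).apply(hsv[...,2])
cv2.imwrite('pics/w12.png',cv2.resize(v[40:230,150:300],(600,760))[:600] if 0 else cv2.resize(v[40:230,150:300],(474,600),interpolation=cv2.INTER_CUBIC))
```

```text
(169, 51, 120, 172)
0.036 (array([473.9, 289.5]), array([149.5, 226.7]), np.float32(174.22))
0.044 (array([474.6, 288.8]), array([146.7, 222.5]), np.float32(174.22))
0.052 (array([475.3, 288.1]), array([143.9, 218.2]), np.float32(174.22))
[[180, 51], [169, 210], [264, 222], [288, 68]] [[592.  349. ]
 [372.2 371.6]
 [358.1 228.1]
 [576.7 206. ]] [474.77414138 288.69148879]
scene [[489.0, 153.0], [428.0, 175.0], [428.0, 186.0], [477.0, 255.0], [538.0, 236.0], [544.0, 223.0]]
side [[281.0, 248.0], [283.0, 269.0], [378.0, 269.0], [381.0, 225.0], [373.0, 250.0], [362.0, 248.0], [366.0, 223.0], [294.0, 223.0]]
```

View pics/w12.png

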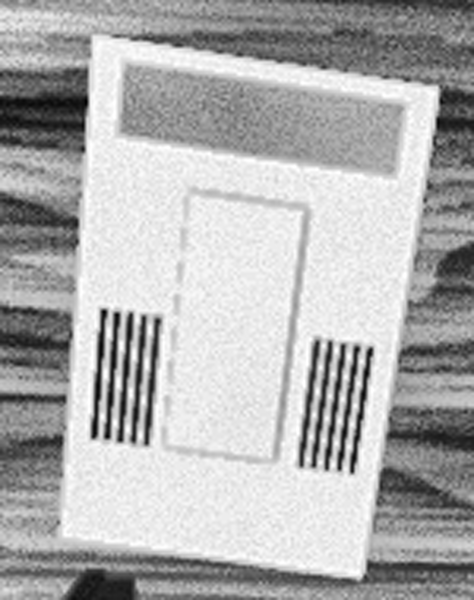

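Run:
```python
from h import *
from station import bot
d=pickle.load(open('im11.pkl','rb'));W=d['wrist'];S=d['scene'];A=np.array;f=1.5625
for w,sc in(((264,222),(428,175)),((169,210),(489,153)),((180,51),(544,223))):print(tri([(W,w),(S,A(sc)/f)]).round(4))
for z in(.06,.066,.07):print(z,(cast(W,(224.1,143.2),z)*1000).round(1),[np.round(np.linalg.norm(cast(W,A(a)/3.158+(150,40),z)-cast(W,A(b)/3.158+(150,40),z))*1000,1) for a,b in(((188,192),(308,208)),((165,445),(275,460)),((188,192),(165,445)),((308,208),(275,460)))])
s=bot.read_state();goto(s,.4747,.2887,.12,354.2)
```

```text
[0.3538 0.2286 0.0279]
[0.3714 0.3738 0.0393]
[0.5935 0.3507 0.0333]
0.06 [476.  288.5  60. ] [np.float64(50.3), np.float64(49.4), np.float64(108.6), np.float64(109.3)]
0.066 [476.5 287.9  66. ] [np.float64(49.6), np.float64(48.7), np.float64(107.0), np.float64(107.7)]
0.07 [476.9 287.5  70. ] [np.float64(49.1), np.float64(48.2), np.float64(106.0), np.float64(106.6)]
twist 0.138 x 2.72 y -4.50 z 18.23 cm t 49.15 q [-1.13 -0.03  0.56  1.69  0.02  1.48 -2.11] tcp [0.4431 0.2466 0.3023]
```

Call:
jog_arm(
  moves=[
    [0,0,0,0.138],
    [1.4,-2.2,4,0],
    [1.4,-2.2,4,0],
    [0,0,4,0],
    [0,0,4,0],
    [0,0,2,0],
    [0,0,0,0],
    [0,0,0,0],
  ],
)

```text
clock: 50.15
tcp_pos: [0.4757, 0.2882, 0.1228]
tcp_rot: [0.002, 0.999, -0.05, 0.002]
force: [0.4, -0.6, -0.3]
width: 0.849
gripper_force: 0.0
```

Run:
```python
from h import *
from station import bot
s=bot.read_state();goto(s,.4755,.2883,.0465,354.2);print(Rt(s)[:,2].round(4))
W=bot.get_image('wrist');pickle.dump(W,open('w13.pkl','wb'))
cv2.imwrite('pics/w13.png',cv2.resize(W['color'][:,:,::-1],(640,480)))
```

```text
twist 0.002 x -0.02 y -0.01 z 7.63 cm t 50.15 q [-1.1   0.21  0.57  1.83 -0.12  1.13 -2.16] tcp [0.4757 0.2882 0.1228]
[ 0.0029 -0.004  -1.    ]
```

View pics/w13.png

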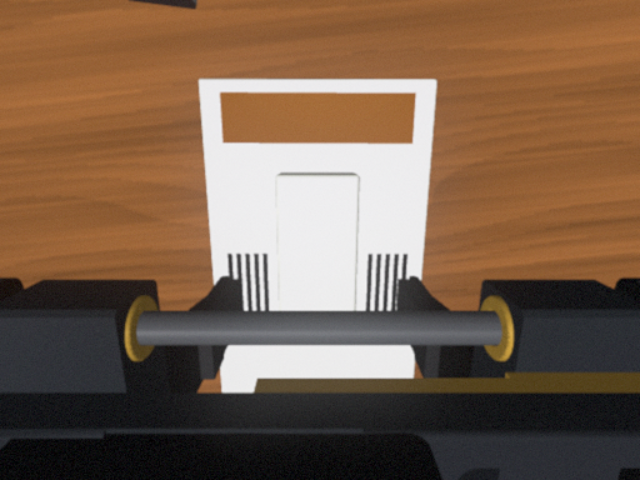

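Cover is square, with the block at (318,240) centred between the fingers. Descending.

Call:
jog_arm(
  moves=[
    [0,0,2,0],
    [0,0,2,0],
    [0,0,1.5,0],
    [0,0,1,0],
    [0,0,0.4,0],
    [0,0,0,0],
    [0,0,0,0],
  ],
)

```text
clock: 51.08
tcp_pos: [0.4752, 0.2882, 0.0531]
tcp_rot: [0.002, 0.999, -0.049, 0.001]
force: [0.5, -0.0, -0.3]
width: 0.848
gripper_force: 0.0
```

Run:
```python
from h import *
from station import bot
s=bot.read_state();goto(s,.4755,.2883,.0465,354.2);print(s['force'])
```

```text
twist 0.003 x 0.03 y -0.01 z 0.66 cm t 51.08 q [-1.07  0.3   0.55  1.89 -0.18  1.   -2.12] tcp [0.4752 0.2882 0.0531]
[ 0.4630251  -0.01683389 -0.33034046]
```

Call:
jog_arm(
  moves=[
    [0,0,0.4,0],
    [0,0,0.2,0],
    [0,0,0,0],
  ],
)

```text
clock: 51.45
tcp_pos: [0.4746, 0.2878, 0.0463]
tcp_rot: [0.003, 0.999, -0.049, 0.001]
force: [0.4, -0.6, 0.2]
width: 0.847
gripper_force: 0.0
```

Call:
jog_arm(
  moves=[
    [0,0,0,0],
    [0,0,0,0],
    [0,0,0,0],
    [0,0,0,0],
    [0,0,0,0],
  ],
  grip=0.3,
  squeeze=45,
)

```text
clock: 52.08
tcp_pos: [0.4749, 0.2881, 0.0466]
tcp_rot: [0.002, 0.999, -0.049, 0.001]
force: [-0.4, 1.0, -0.9]
width: 0.571
gripper_force: 45.0
```

Call:
jog_arm(
  moves=[
    [0,0,-1,0],
    [0,0,-2,0],
    [0,0,-4,0],
    [0,0,-4,0],
    [0,0,-4,0],
    [0,0,0,0],
    [0,0,0,0],
  ],
)

```text
clock: 52.95
tcp_pos: [0.4738, 0.2881, 0.1954]
tcp_rot: [0.003, 0.999, -0.049, -0.0]
force: [0.2, 0.3, -4.0]
width: 0.569
gripper_force: 45.0
```

Run:
```python
from h import *
from station import bot
s=bot.read_state();goto(s,.548,-.2841,.15,2.3);print(s['force'],s['width'],Rt(s)[:,2].round(4))
```

```text
twist -0.138 x 5.12 y 57.47 z 4.54 cm t 52.95 q [-1.12  0.14  0.58  1.75 -0.08  1.28 -2.2 ] tcp [0.4738 0.2881 0.1954]
[ 0.15800319  0.3115735  -3.99765068] 0.5691750775839746 [-4.0e-04 -6.3e-03 -1.0e+00]
```

```bash
cat > inhand.py <<'E'
from h import *
from station import bot
s=bot.read_state();W=bot.get_image('wrist')
c=blob(W,(100,20,420,215),lambda h,s,v:(s<50)&(v>150))
z=s['tcp_pos'][2]-.0026
q=cv2.approxPolyDP(cv2.convexHull(c),4,True)[:,0]
for p in q:
    X=Rt(s).T@(cast(W,p,z)-s['tcp_pos']);print(p,(X*1000).round(1))
E
python3 inhand.py
```

```text
[113  36] [109.5 -71.9   2.2]
[396  36] [109.8  72.1   3.1]
[377 214] [14.  72.7  3.1]
[133 214] [ 14.3 -72.    2.1]
```

Call:
jog_arm(
  moves=[
    [0,0,0,-0.138],
    [0.4,4,0,0],
    [0.4,4.5,0,0],
    [0.4,4.8,0,0],
    [0.4,4.8,0,0],
    [0.4,4.8,0,0],
    [0.4,4.8,0,0],
    [0.4,4.8,0,0],
    [0.4,4.8,0,0],
    [0.4,4.8,0,0],
    [0.4,4.8,0,0],
    [0.4,4.8,0,0],
  ],
)

```text
clock: 54.5
tcp_pos: [0.5383, -0.227, 0.1975]
tcp_rot: [0.002, 1.0, 0.02, -0.001]
force: [0.2, -0.1, -2.4]
width: 0.571
gripper_force: 45.0
```

Call:
jog_arm(
  moves=[
    [0.4,4.5,0,0],
    [0,0,0,0],
    [0,0,0,0],
  ],
)

```text
clock: 54.88
tcp_pos: [0.5441, -0.2703, 0.1978]
tcp_rot: [0.002, 1.0, 0.02, -0.001]
force: [-0.1, 1.7, -3.3]
width: 0.573
gripper_force: 45.0
```

```bash
python3 inhand.py;python3 - <<'E'
from h import *
from station import bot
s=bot.read_state();goto(s,.548,-.2841,.15,2.3);print(s['force'],s['width'],Rt(s)[:,2].round(4))
E
```

```text
[419  20] [117.   82.6   2.7]
[419  54] [101.3  84.9   2.7]
[377 214] [14.  72.6  2.9]
[132 214] [ 14.2 -72.6   2.3]
[113  35] [110.  -71.8   2.1]
[312  20] [116.9  28.8   2.5]
twist 0.001 x 0.27 y 1.48 z 4.81 cm t 54.92 q [-0.36  0.35  0.97  1.63 -0.29  1.32 -0.88] tcp [ 0.5447 -0.2694  0.1981]
[ 0.32896228 -0.09354755 -2.75082655] 0.5712170739256643 [-8.0e-04 -3.6e-03 -1.0e+00]
```

Call:
jog_arm(
  moves=[
    [0.25,1.4,2,0],
    [0,0,2.5,0],
    [0,0,2,0],
    [0,0,0,0],
    [0,0,0,0],
  ],
)

```text
clock: 55.55
tcp_pos: [0.5488, -0.2849, 0.1353]
tcp_rot: [0.003, 1.0, 0.02, 0.001]
force: [-0.3, -0.2, -3.5]
width: 0.566
gripper_force: 45.0
```

Run:
```python
from h import *
from station import bot
s=bot.read_state();goto(s,.548,-.2841,.0966,2.3);print(s['force'],s['width'],Rt(s)[:,2].round(4))
d={n:bot.get_image(n) for n in("scene","side","wrist")};pickle.dump(d,open('im14.pkl','wb'))
a=d['side']['color'][190:320,150:330,::-1];b=d['scene']['color'][150:300,60:270,::-1]
cv2.imwrite('pics/w14.png',np.hstack([cv2.resize(a,(400,289),interpolation=cv2.INTER_CUBIC),cv2.resize(b,(400,289),interpolation=cv2.INTER_CUBIC)]))
```

```text
twist 0.001 x -0.07 y -0.08 z 3.87 cm t 55.55 q [-0.3   0.43  0.93  1.68 -0.36  1.22 -0.81] tcp [ 0.5488 -0.2849  0.1353]
[-0.32044416 -0.15837771 -3.53300048] 0.5663962256468533 [ 0.0024 -0.0054 -1.    ]
```

View pics/w14.png

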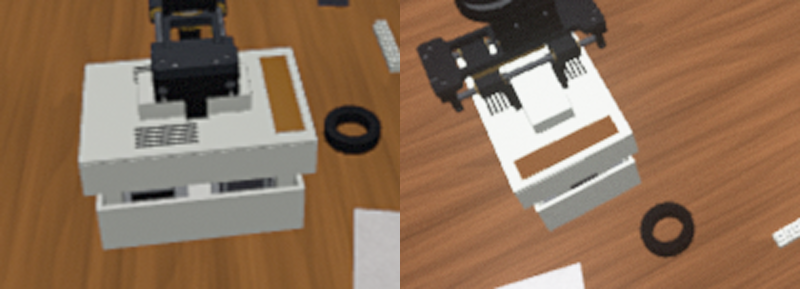

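The cover hangs level and parallel over the housing in both views. Lowering.

Call:
jog_arm(
  moves=[
    [-0.05,-0.05,1.2,0],
    [0,0,0.8,0],
    [0,0,0.5,0],
    [0,0,0,0],
    [0,0,0,0],
  ],
)

```text
clock: 56.32
tcp_pos: [0.5478, -0.285, 0.1098]
tcp_rot: [0.003, 1.0, 0.02, 0.001]
force: [0.3, -0.2, -3.2]
width: 0.572
gripper_force: 45.0
```

Call:
jog_arm(
  moves=[
    [0,0,0.4,0],
    [0,0,0.3,0],
    [0,0,0.2,0],
    [0,0,0,0],
  ],
)

```text
clock: 56.82
tcp_pos: [0.5475, -0.2848, 0.1004]
tcp_rot: [0.003, 1.0, 0.02, 0.0]
force: [-0.5, 0.4, -3.2]
width: 0.57
gripper_force: 45.0
```

Call:
jog_arm(
  moves=[
    [0,0,0.2,0],
    [0,0,0,0],
  ],
)

```text
clock: 57.08
tcp_pos: [0.5476, -0.2849, 0.0985]
tcp_rot: [0.003, 1.0, 0.02, 0.001]
force: [-0.7, 0.2, -3.4]
width: 0.57
gripper_force: 45.0
```

Call:
jog_arm(
  moves=[
    [0,0,0.1,0],
    [0,0,0,0],
  ],
)

```text
clock: 57.32
tcp_pos: [0.5476, -0.2849, 0.0975]
tcp_rot: [0.003, 1.0, 0.02, 0.001]
force: [-0.4, 0.7, -3.2]
width: 0.569
gripper_force: 45.0
```

Call:
jog_arm(
  moves=[
    [0,0,0.1,0],
    [0,0,0,0],
  ],
)

```text
clock: 57.58
tcp_pos: [0.5477, -0.285, 0.0967]
tcp_rot: [0.003, 1.0, 0.02, 0.001]
force: [0.3, -1.3, -1.3]
width: 0.575
gripper_force: 45.0
```

Call:
jog_arm(
  moves=[
    [0,0,0.1,0],
    [0,0,0,0],
  ],
)

```text
clock: 57.82
tcp_pos: [0.5478, -0.285, 0.0967]
tcp_rot: [0.002, 1.0, 0.02, 0.001]
force: [-3.6, 1.9, 5.2]
width: 0.571
gripper_force: 45.0
```

Seated at the expected height, TCP 0.0967. I've already used up the picture allowance (16 viewed against a limit of 14), so I'll do the last check by numbers only. Releasing now.

Call:
jog_arm(
  moves=[
    [0,0,0,0],
    [0,0,0,0],
    [0,0,0,0],
    [0,0,0,0],
    [0,0,-2,0],
    [0,0,-4,0],
    [0,0,-5,0],
    [0,0,-5,0],
    [-2,0,-3,0],
    [-4,0,0,0],
    [0,0,0,0],
    [0,0,0,0],
  ],
  grip=0.85,
)

```text
clock: 59.32
tcp_pos: [0.488, -0.286, 0.2865]
tcp_rot: [0.002, 1.0, 0.02, 0.002]
force: [-0.1, 0.6, 0.3]
width: 0.85
gripper_force: 0.0
```

Run:
```python
from h import *
from station import bot
s=bot.read_state();print(s['clock'],s['tcp_pos'],s['force'],s['width'])
W=bot.get_image('wrist')
c=blob(W,(100,10,440,215),lambda h,s,v:(s<50)&(v>90))
print(cv2.boundingRect(c),face(W,c,.094));q=cv2.approxPolyDP(c,8,True)[:,0]
print(q.tolist(),[(cast(W,p,.094)[:2]*1000).round(1).tolist() for p in q])
```

```text
59.325 [ 0.48804251 -0.28604797  0.28648374] [-0.10535867  0.55561721  0.31083738] 0.849745319963048
(189, 21, 134, 194) (array([ 548.1, -285. ]), array([146.2, 220.3]), np.float32(2.18))
[[189, 21], [198, 214], [312, 214], [322, 22]] [[654.9, -209.1], [435.2, -216.8], [440.9, -361.9], [659.9, -353.0]]
```

The cover is centred at (548.1, -285.0) mm with yaw 2.2°, within about 1 mm of the housing. Its size at the seated height is right, and the arm is clear.

```bash
python3 -c "
from station import bot
print(bot.job_done())"
```

```text
the job is handed in; nothing more can be done
None
```

The alarm unit is assembled in the order asked (battery, transformer, board, cover) and handed in at about 59 s with the arm clear; the cover measured within about 1 mm of centre, but I viewed 16 pictures against the limit of 14.

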